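# Drive a seized pin out of a clamped sleeve

### The arm

A 6-joint arm with a two-finger parallel gripper is mounted at the origin on the work surface. World frame = base frame: x ahead of the robot, y to its left, z up, the work surface at z = 0. Lengths are in mm, angles in rad, forces in N, time in s.
With the tool pointing down it reaches from about 275 to 750 mm from the base axis. Payload 10.2 kg.
Tool frame: the origin (TCP) lies at the very end of the fingers, on their centre line; the grasp point (between the pads) lies ctrl.grip_depth behind it (ctrl.grip_depth is the distance from the TCP to the grasp point, in mm); z points along the fingers, y is the direction in which the jaws open and shut (so a half turn about z gives the same grasp; the last joint's range is limited). The gripper opens to 85 mm and grips with 20 to 120 N. Pads are 22 mm wide; open, the fingers measure 114 mm over their backs; the gripper's body (76 mm by 85 mm) begins 54 mm behind the grasp point. The pads swing forward as they close: fully open they stand 13 mm farther back than shut.
Start: joints at [-1.387, 0.313, 1.498, -0, 1.331, -0.223], TCP at [207.716, -482.167, 202.494] pointing down, gripper open.
Joint ranges: [-2.94, 2.94], [-0.97, 2.17], [0.19, 2.56], [-1.23, 4.37], [0.02, 3.11], [-2.88, 2.88]. Speed limits (rad/s): [2.39, 2.39, 3.01, 3.14, 3.14, 3.14].

### API

Orientations are given as a unit quaternion [w, x, y, z].
In Python, from rig import telemetry, eyes, ctrl, nets gives the robot as it stands. The module is installed in compiled form; this text tells all that it offers.
- The arm moves only by the tool drive_tool, never from a script. Its argument "series" is text: rows parted by semicolons, each of 7 numbers parted by spaces: the shift along the tool's x, y, z normalised to -1 to 1, where 1 is 0.12 m, then the turn, a rotation vector about the tool's x, y, z normalised to -1 to 1, where 1 is 0.5 rad, then the opening, from 0 (shut) to 1 (fully open). In form: tx ty tz wx wy wz hand; .... A call has 1 to 20 rows; each row is the pose to reach, as a shift and turn from the pose measured when the call began, along the tool's axes at that moment; what a row does not reach only later rows make up. A row lasts 1/10 s, in which the tool goes at most 50 mm and 8.59 degrees, less where a joint would pass 70% of its speed; a pose out of reach is approached as far as the arm can. A call with a number of a shift or a turn outside -1 to 1 is refused whole. A call with a gripper value outside its range is refused whole. The fingers move at their own pace and stop on an object; "newtons" is the grip in N (left out, the last holds). Time passes only in rows, so rows that repeat a pose let the fingers close. It gives the time, the measured TCP pose, the force and the opening at its end, in the units of the state.
- telemetry.sense(): the state, without advancing time (a new reading comes with each control period).
- eyes.capture(name): name is "scene" or "top" or "wrist"; returns a dict with "frame" (384x512x3 uint8, red, green, blue), "fx", "fy", "cx", "cy" (pixels), "view" (4x4, takes a point from world to camera coordinates). Camera axes: x right, y up, looking along -z (the intrinsics and any distortion apply to the point x, -y, -z); pixel columns grow to the right and rows downward; lengths in mm; the calibration is good to about 2 mm. A picture is of the moment at which its call begins. There is no depth.
- ctrl.finish_job(): hands the job in, once; it reports no verdict.
Trained networks look in a picture, given as the dict that the camera call returned (one of the last four; its "shot" number tells which), for a name from the list of things; names that differ only in an ending like _2 or _b are one class to them, and where a whole thing is asked for, a point or a joint stands for the part that bears it (a point fixed in the world has none). Each returns a list of dicts, best first, with "confidence" (0 to 1); they miss things now and then, are a little off and sometimes report something else, mostly with a low value. They report only what shows in the picture. A call takes as long as a camera call. They do not tell look-alikes from the thing itself.
- nets.spot_in(name, picture): "rect" ([left, top, right, bottom] in pixels, round what is visible of it).
The state is a dict: "time_s": time; "joints": joint angles; "dq": joint speeds; "tau": joint torques, N m; "eef_pos": TCP position; "ee_rot": TCP orientation; "force": force on the tool from outside, world axes, zero at the start; "wrist_torque": the same for the moment, N m; "grip_width": opening from 0.0 (shut) to 1.0 (fully open).
Only numpy, scipy, OpenCV 4.12 (cv2) and the standard library are available. Lean on these libraries where they do the work, as an engineer would, in place of code of your own. Each camera call takes 0.05 s, during which the arm holds its last target. There are 200 camera calls.

### The job

A worn copper-coloured pin has seized inside the bright aluminium sleeve that lies in the V-block. Lock the sleeve down with the cam clamp by swinging its red handle fully over and down, then push the pin out of the sleeve with the blue-handled brass drift so that it drops into the red scrap tray, not the green tray of new pins. Finally lay the drift back in its empty place in the wooden stand and leave everything else, the sleeve and both trays included, where it was.

Things in the scene. Friction and masses are not known exactly. Their poses are not given: they have to be found in the camera images.
- fixture: clamping fixture bolted down: base plate (x -55 to 110, y -33 to 33, 12 mm thick), steel V-block 68 (x) x 60 (y) x 72 mm high, and a cam-lever clamp on the +x side on a grey riser 34 mm wide in y (cheeks reach z 122 mm). Origin on the bench under the middle of the V-block; z up; y = axis of the V, along which the sleeve lies; x points to the clamp
- clamp_handle (a joint): angle of the cam clamp's red handle: 0 = clamped, handle level and pointing along the fixture's +x, against its stop; it starts at 0.7 to 1.1 rad, standing up and leaning to +x. Stiff: it stays where it is left (friction 0.35 N m) and needs 4 to 8 N at its end, square to the handle, to close
- clamp_pivot (a point): axis of the handle's hinge (parallel to the fixture's y), fixed on the fixture at x 68, z 112 mm of its frame
- clamp_grip (a point): point on the centre line of the handle, 85 mm from its hinge. The red grip is round, 18 mm in diameter, and runs from 34 to 106 mm from the hinge
- clamp_pad (a point): centre of the clamp's rubber tip face, on the arm that the handle's cam moves (0.3 rad per rad of handle). Arm hinge at the fixture's x 52, z 112 mm; arm 14 mm wide, from over the sleeve's middle (x -6) to x 72, closed parts up to z 145 mm, open up to z 160 mm. Closed, the sprung tip presses the sleeve down with about 15 N
- sleeve: loose bright aluminium tube, 44 mm outside, 22 mm bore right through, 80 mm long, 0.26 kg. Origin in its centre; y along its axis. It lies in the V-block with its axis 80 mm above the bench and both ends standing 6 to 14 mm proud of the block. Not clamped, it slides along when the pin is pushed
- pin: worn copper-coloured solid pin, 20 mm diameter, 30 mm long, inside the sleeve's bore within 10 mm of its middle; origin in its centre, y along its axis. A steady push of about 10 to 20 N moves it, and it runs easily after the first 5 to 25 mm; it can go out at either end and falls once most of it is outside
- scrap_tray: red open tray, loose, 96 (x) x 100 (y) x 28 mm high, walls and floor 3 mm; origin under its middle. It stands on the bench at one end of the sleeve, one wall just outside the fixture's base plate, below the sleeve's end
- good_tray: green tray of the same size at the sleeve's other end, with two new steel pins (20 mm diameter, 30 mm) standing in it
- stand: wooden cradle for three hand drifts, fixed, 150 (x) x 166 (y) mm; origin on the bench below the middle of the handles; x along the drifts, noses to +x. Three V-notch places at y -58, 0 and +58 mm; in a notch a handle's axis lies 40 mm above the bench. The two notched rails are 36 mm high, at x -56 to -42 and +25 to +38 mm; between them only an 8 mm base board
- drift: the drift to use: blue round handle 26 mm diameter, 96 mm long, and brass nose 16 mm diameter, 100 mm long; 0.36 kg. Origin on its axis in the handle at the balance point; +x to the nose. Handle from x -58 to +38 mm, nose from +38 to +138 mm. It starts in one of the stand's three places
- drift_tip (a point): middle of the flat end of the drift's nose
- punch: pin punch with a yellow handle (26 x 96 mm) and a thin steel nose (7 x 90 mm), in another place of the stand; axes as for the drift; leave it
- driver: bush driver with a black handle (26 x 96 mm) and a thick steel nose (30 x 60 mm, too big for the bore), in another place of the stand; axes as for the drift; leave it
- new_pin0: new steel pin standing in the green tray, origin under its middle; leave it
- new_pin1: the other new steel pin in the green tray, origin under its middle; leave it
- tool_mat: black rubber mat, 240 x 170 x 8 mm, fixed, with a spanner and a screwdriver lying on it; on the other side of the fixture from the stand; leave it
- spanner: spanner on the mat, 170 mm, origin under its middle; leave it
- screwdriver: screwdriver on the mat, 190 mm, origin under its middle; leave it
- oiler: yellow oil bottle, 54 mm diameter, 130 mm high, beyond the fixture; origin under its middle; leave it
- hammer: hammer, 260 mm, lying beyond the fixture; leave it
- tape: orange tape measure, 62 x 34 x 60 mm high, standing beyond the fixture; origin under its middle; leave it
Not all that is in view belongs to the job. Of the things shaped like the scrap_tray, the red one is meant.

How it is judged:
By the outcome, as a careful person would: the job done as asked, in the order asked, and still so for the second after the job is handed in, with the robot touching nothing.
It also fails if it takes over 72 s, if anything falls off the work surface, if the arm or the gripper's body presses on something with over 40 N, if the wrist force passes 120 N, or if a joint passes its speed limit or range.

## Working session

There is one attempt and no reset: what is moved stays moved. The work goes in short steps, Python scripts to look and compute and a tool call to move; the robot and the scene stay as the last step left them, time stands still between calls to the robot, and variables do not carry over. Pictures are saved under pics/ and viewed, about 8 in all and at most 12, crops included, and the job is handed in when it is done.

Besides the shell and the picture viewer there is one more tool, called after ">>>" as name(argument=value, ...), one argument or row to a line, values as JSON. drive_tool: Moves the arm, as the interface text tells. Scaled input: -1 to 1 covers 0.12 m each way for a shift and 0.5 rad each way for a turn. Its arguments: {"type":"object","properties":{"series":{"type":"string"},"newtons":{"type":"number"}},"required":["series"]}

```bash
mkdir -p pics; ls; python3 - <<'E'
from rig import telemetry, eyes, ctrl, nets
import cv2, numpy as np
print(telemetry.sense(), ctrl.grip_depth)
ims=[]
for n in ["scene","top"]:
    p=eyes.capture(n); cv2.imwrite(f"pics/{n}0.png",p["frame"][:,:,::-1])
    print(n,p["fx"],p["fy"],p["cx"],p["cy"],[k for k in p],np.round(p["view"],4).tolist())
    for t in ["fixture","clamp_handle","sleeve","pin","scrap_tray","good_tray","stand","drift","punch","driver","oiler"]:
        print(t,[(np.round(d["rect"]).tolist(),round(d["confidence"],2)) for d in nets.spot_in(t,p)[:2]])
E
```

```text
pics
{'time_s': 0.0, 'joints': array([-1.38737203e+00,  3.13468859e-01,  1.49845424e+00,  2.93668794e-05,
        1.33101467e+00, -2.23414991e-01]), 'dq': array([ 0.00151272, -0.00033273,  0.00017463,  0.00062111,  0.00024063,
       -0.0005569 ]), 'tau': array([ 1.04930044e-03, -4.12264717e+01, -2.59744245e+01, -1.05793977e-04,
        4.10244218e-03,  2.85900668e-06]), 'eef_pos': array([ 207.67964788, -481.84704534,  201.91900255]), 'ee_rot': array([-6.72133787e-04,  9.79381955e-01,  2.02016171e-01,  2.77051870e-05]), 'force': array([ 0.47070785,  0.17444195, -0.57121567]), 'wrist_torque': array([-0.02747787, -0.02177001, -0.0156435 ]), 'grip_width': 0.9982708809194585} 18.700000000000003
scene 357.86157247144223 357.86157247144223 255.9162943484608 193.319946838371 ['frame', 'fx', 'fy', 'cx', 'cy', 'view', 'shot'] [[-0.8772, 0.48, -0.0115, 479.449], [-0.3519, -0.6263, 0.6956, 110.2022], [0.3267, 0.6142, 0.7183, -1095.3798], [0.0, 0.0, 0.0, 1.0]]
fixture [([223.0, 176.0, 300.0, 243.0], 0.84), ([184.0, 129.0, 247.0, 171.0], 0.46)]
clamp_handle [([222.0, 178.0, 253.0, 195.0], 0.65), 
[... 796 characters left out ...]
 -1337.5342], [0.0, 0.0, 0.0, 1.0]]
fixture [([247.0, 160.0, 271.0, 227.0], 0.81)]
clamp_handle [([254.0, 163.0, 263.0, 188.0], 0.45)]
sleeve [([243.0, 206.0, 272.0, 218.0], 0.52)]
pin [([369.0, 158.0, 388.0, 221.0], 0.25)]
scrap_tray [([199.0, 243.0, 239.0, 286.0], 0.93), ([278.0, 246.0, 312.0, 275.0], 0.77)]
good_tray [([212.0, 201.0, 244.0, 228.0], 0.81), ([269.0, 200.0, 301.0, 230.0], 0.32)]
stand [([332.0, 182.0, 389.0, 227.0], 0.86)]
drift [([372.0, 159.0, 385.0, 221.0], 0.8), ([138.0, 192.0, 150.0, 243.0], 0.56)]
punch [([248.0, 161.0, 269.0, 229.0], 0.55), ([358.0, 163.0, 363.0, 221.0], 0.53)]
driver [([338.0, 174.0, 346.0, 224.0], 0.7), ([249.0, 161.0, 269.0, 228.0], 0.19)]
oiler []
```

```bash
python3 - <<'E'
import cv2
a=cv2.imread("pics/top0.png")[130:300,110:400]; cv2.imwrite("pics/top0c.png",cv2.resize(a,None,fx=2.7,fy=2.7,interpolation=cv2.INTER_CUBIC))
a=cv2.imread("pics/scene0.png")[100:300,140:350]; cv2.imwrite("pics/sc0c.png",cv2.resize(a,None,fx=3,fy=3,interpolation=cv2.INTER_CUBIC))
E
```

```text
(no output)
```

View pics/top0c.png

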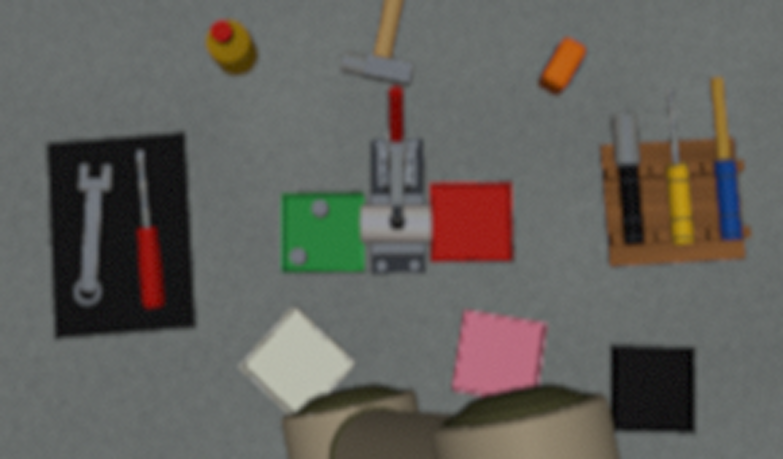

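View pics/sc0c.png

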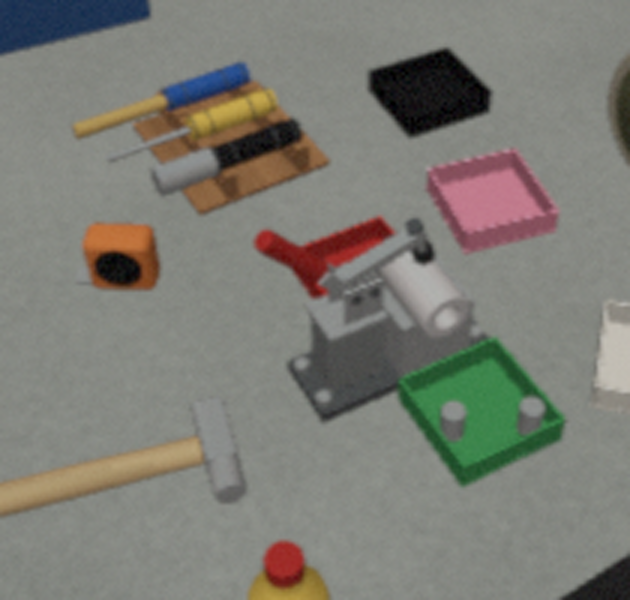

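The top view shows the fixture at crop (397,205), with its x axis pointing up the picture. The red tray is on the right (world -y) and the green tray on the left. The stand is far right, with the blue drift in the outermost place at (725,200).

```bash
cat > h.py <<'E'
from rig import telemetry, eyes, ctrl, nets
import cv2, numpy as np
from scipy.spatial.transform import Rotation as R
np.set_printoptions(precision=3,suppress=True)
def ray(p,uv):
    V=np.array(p["view"]); uv=np.atleast_2d(uv).astype(float)
    c=np.c_[(uv[:,0]-p["cx"])/p["fx"],-(uv[:,1]-p["cy"])/p["fy"],-np.ones(len(uv))]
    return -V[:3,:3].T@V[:3,3], c@V[:3,:3]
def onz(p,uv,z):
    o,d=ray(p,uv); return o+d*((z-o[2])/d[:,2])[:,None]
def px(p,X):
    V=np.array(p["view"]); c=np.atleast_2d(X)@V[:3,:3].T+V[:3,3]
    return np.c_[p["cx"]-p["fx"]*c[:,0]/c[:,2],p["cy"]+p["fy"]*c[:,1]/c[:,2]]
def pose():
    s=telemetry.sense(); return s["eef_pos"],R.from_quat(np.r_[s["ee_rot"][1:],s["ee_rot"][0]])
def yawR(psi): return R.from_matrix([[np.cos(psi),np.sin(psi),0],[np.sin(psi),-np.cos(psi),0],[0,0,-1]])
def go(P,Rt):
    p,r=pose(); return np.r_[r.inv().apply(np.array(P)-p)/120,(r.inv()*Rt).as_rotvec()/0.5]
E
python3 - <<'E'
from h import *
p=eyes.capture("top")
u=lambda x,y:(110+x/2.7,130+y/2.7)
for n,x,y,z in [("plate -x edge",397,273,12),("plate+x",397,138,12),("sleeve L",362,223,80),("sleeve R",432,223,80),("handle end",397,86,190),
 ("drift nose end",717,78,40),("drift junction",725,160,45),("drift handle end",733,238,45),("red c",472,222,0),("green c",322,232,0),("stand TL",602,147,20),("stand BR",746,257,20),("driver end",634,241,45),("driver nose",622,115,45)]:
    print(n,onz(p,u(x,y),z)[0])
p0,r=pose(); print(r.as_matrix())
print(go(p0,yawR(np.pi/2)))
E
```

```text
plate -x edge [422.699  -2.889  12.   ]
plate+x [587.482  -5.482  12.   ]
sleeve L [478.489  36.543  80.   ]
sleeve R [477.185 -44.25   80.   ]
handle end [616.748  -6.182 190.   ]
drift nose end [ 650.54  -394.047   40.   ]
drift junction [ 549.637 -396.953   45.   ]
drift handle end [ 456.349 -401.47    45.   ]
red c [483.814 -95.709   0.   ]
green c [474.529  88.03    0.   ]
stand TL [ 571.215 -255.036   20.   ]
stand BR [ 434.745 -423.236   20.   ]
driver end [ 454.701 -283.975   45.   ]
driver nose [ 606.085 -276.039   45.   ]
[[ 0.918  0.396  0.   ]
 [ 0.396 -0.918  0.   ]
 [ 0.    -0.    -1.   ]]
[ 0.     0.     0.    -0.    -0.    -2.328]
```

>>> drive_tool(
  series="0.87 -0.35 -0.83 0 0 -1 0;0.87 -0.35 -0.83 0 0 -1 0;0.87 -0.35 -0.83 0 0 -1 0;0.87 -0.35 -0.83 0 0 -1 0;0.87 -0.35 -0.83 0 0 -1 0",
)

```text
time_s: 1.75
eef_pos: [287.6, -401.9, 302.8]
ee_rot: [0.001, 0.899, 0.439, -0.0]
force: [0.2, -0.3, 0.4]
grip_width: 0.145
```

```bash
python3 - <<'E'
from h import *
p0,r=pose(); print(p0,telemetry.sense()["time_s"],go([380,-100,330],yawR(np.pi/2)))
E
```

```text
[ 287.556 -401.925  302.783] 1.75 [ 2.458 -0.939 -0.23   0.002  0.003 -1.324]
```

>>> drive_tool(
  series="0.98 -0.38 -0.1 0 0 -1 0;0.98 -0.38 -0.1 0 0 -1 0;0.98 -0.38 -0.1 0 0 -1 0;0.98 -0.38 -0.1 0 0 -1 0",
)

```text
time_s: 2.15
eef_pos: [324.3, -279.0, 314.8]
ee_rot: [0.001, 0.76, 0.65, -0.0]
force: [-0.4, -0.8, 0.3]
grip_width: -0.0
```

>>> drive_tool(
  series="1 0.14 -0.1 0 0 -0.32 0;1 0.14 -0.1 0 0 -0.32 0;1 0.14 -0.1 0 0 -0.32 0;1 0.14 -0.1 0 0 -0.32 0",
)

```text
time_s: 2.55
eef_pos: [359.9, -161.3, 326.5]
ee_rot: [0.001, 0.706, 0.709, -0.0]
force: [-0.5, 0.1, -1.3]
grip_width: 0.002
```

```bash
python3 - <<'E'
from h import *
p=eyes.capture("wrist"); cv2.imwrite("pics/w1.png",p["frame"][:,:,::-1])
p0,r=pose(); V=np.array(p["view"]); print(p0,telemetry.sense()["time_s"],go([440,-10,330],yawR(np.pi/2)))
print("cam in tool",r.inv().apply(ray(p,[0,0])[0]-p0), r.inv().apply(-V[2,:3]),p["fx"])
E
```

```text
[ 359.585 -162.631  326.188] 2.6 [ 1.27   0.674 -0.033  0.     0.002  0.006]
cam in tool [  79.617    0.368 -171.663] [-0.306  0.002  0.952] 277.5715923825578
```

>>> drive_tool(
  series="0.8 0.75 0 0 0 0 0;0.8 0.75 0 0 0 0 0;0.8 0.75 0 0 0 0 0;0.8 0.75 0 0 0 0 0;0.8 0.75 0 0 0 0 0",
)

```text
time_s: 3.1
eef_pos: [449.2, -67.3, 325.2]
ee_rot: [-0.0, 0.706, 0.708, -0.001]
force: [-0.5, -0.6, -0.0]
grip_width: -0.003
```

```bash
python3 - <<'E'
from h import *
p=eyes.capture("wrist"); cv2.imwrite("pics/w2.png",cv2.resize(p["frame"][:,:,::-1],None,fx=1.5,fy=1.5,interpolation=cv2.INTER_CUBIC))
np.savez("w2.npz",**{k:p[k] for k in ["fx","fy","cx","cy","view"]})
for t in ["fixture","clamp_handle","sleeve","clamp_pad"]:
    print(t,[(np.round(d["rect"]).tolist(),round(d["confidence"],2)) for d in nets.spot_in(t,p)[:2]])
print(pose()[0])
E
```

```text
fixture [([236.0, 93.0, 414.0, 135.0], 0.68)]
clamp_handle [([319.0, 105.0, 413.0, 126.0], 0.69)]
sleeve [([255.0, 80.0, 287.0, 143.0], 0.83)]
clamp_pad [([320.0, 106.0, 415.0, 127.0], 0.72), ([269.0, 106.0, 276.0, 123.0], 0.6)]
[448.883 -67.335 326.154]
```

View pics/w2.png

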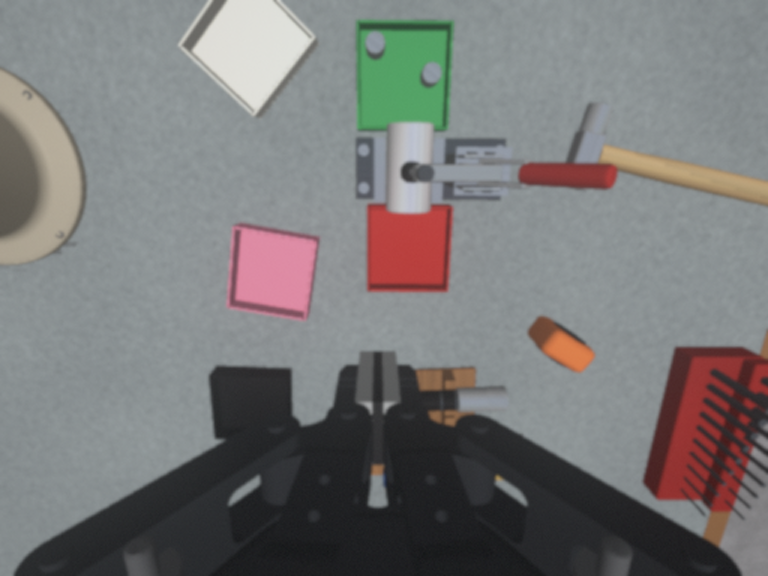

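```bash
python3 - <<'E'
from h import *
p=dict(np.load("w2.npz"))
u=lambda x,y:((x+.5)/1.5-.5,(y+.5)/1.5-.5)
for n,x,y,z in [("sleeve +y end",411,123,95),("sleeve -y end",409,213,95),("plate -x,+y",357,137,12),("plate -x -y",356,198,12),("plate +x+y",506,138,12),("plate+x-y",500,199,12),("arm mid near pad",440,174,150),("riser",495,172,122),
 ("redTL",368,206,28),("redBR",448,291,28),("redTR",452,206,28),("redBL",368,290,28)]:
    print(n,onz(p,u(x,y),z)[0])
for (x,y) in [(613,176),(521,173)]:
    o,d=ray(p,u(x,y)); d=d[0]
    for z in (112,140,170,190,210): print(z,o+d*(z-o[2])/d[2])
E
```

```text
sleeve +y end [479.093  40.918  95.   ]
sleeve -y end [479.378 -38.909  95.   ]
plate -x,+y [426.641  32.729  12.   ]
plate -x -y [424.702 -32.497  12.   ]
plate +x+y [589.332  32.14   12.   ]
plate+x-y [588.85  -33.145  12.   ]
arm mid near pad [499.319  -1.061 150.   ]
riser [550.783  -0.247 122.   ]
redTL [438.712 -39.705  28.   ]
redBR [ 532.768 -138.309   28.   ]
redTR [531.791 -39.436  28.   ]
redBL [ 438.306 -137.369   28.   ]
112 [658.72   -3.678 112.   ]
140 [643.488  -2.603 140.   ]
170 [627.168  -1.45  170.   ]
190 [616.288  -0.682 190.   ]
210 [605.408   0.087 210.   ]
112 [576.639  -1.339 112.   ]
140 [567.386  -0.434 140.   ]
170 [557.471   0.536 170.   ]
190 [550.862   1.183 190.   ]
210 [544.252   1.83  210.   ]
```

>>> drive_tool(
  series="0.56 0.93 0.4 0 0 0 0;0.56 0.93 0.8 0 0 0 0;0.56 0.93 0.8 0 0 0 0;0.56 0.93 0.8 0 0 0 0;0.56 0.93 0.8 0 0 0 0",
)

```text
time_s: 3.85
eef_pos: [560.2, -0.1, 228.6]
ee_rot: [-0.001, 0.707, 0.708, -0.001]
force: [-0.1, -0.9, 0.1]
grip_width: -0.002
```

>>> drive_tool(
  series="0 0.07 0.33 0 0 0 0;0 0.07 0.33 0 0 0 0;0 0.16 0.37 0 0 0 0;0 0.22 0.41 0 0 0 0;0 0.27 0.46 0 0 0 0;0 0.32 0.51 0 0 0 0;0 0.37 0.57 0 0 0 0;0 0.4 0.63 0 0 0 0;0 0.43 0.69 0 0 0 0;0 0.45 0.75 0 0 0 0;0 0.47 0.8 0 0 0 0;0 0.47 0.8 0 0 0 0",
)

```text
time_s: 5.05
eef_pos: [616.1, -0.1, 131.3]
ee_rot: [-0.001, 0.707, 0.708, -0.002]
force: [-0.5, -0.2, 0.6]
grip_width: 0.0
```

>>> drive_tool(
  series="0 0.02 0.05 0 0 0 0;0 0.02 0.08 0 0 0 0;0 0.02 0.08 0 0 0 0",
)

```text
time_s: 5.35
eef_pos: [618.2, -0.0, 121.1]
ee_rot: [-0.002, 0.707, 0.708, -0.002]
force: [0.6, -0.0, 0.2]
grip_width: -0.001
```

```bash
python3 - <<'E'
from h import *
p=eyes.capture("wrist"); cv2.imwrite("pics/w3.png",p["frame"][:,:,::-1])
p=eyes.capture("scene"); cv2.imwrite("pics/s3.png",p["frame"][:,:,::-1])
a=cv2.imread("pics/s3.png")[150:250,200:320]; a=cv2.resize(a,None,fx=4,fy=4,interpolation=cv2.INTER_CUBIC)
b=cv2.imread("pics/w3.png")[:, 80:480]
w=np.zeros((400,880,3),np.uint8); w[:,:480]=a; w[:384,480:]=b; cv2.imwrite("pics/m3.png",cv2.resize(w,(800,364)))
s=telemetry.sense(); print(s["force"],s["eef_pos"])
E
```

```text
[-0.478  0.169  0.262] [618.061   0.01  121.302]
```

View pics/m3.png

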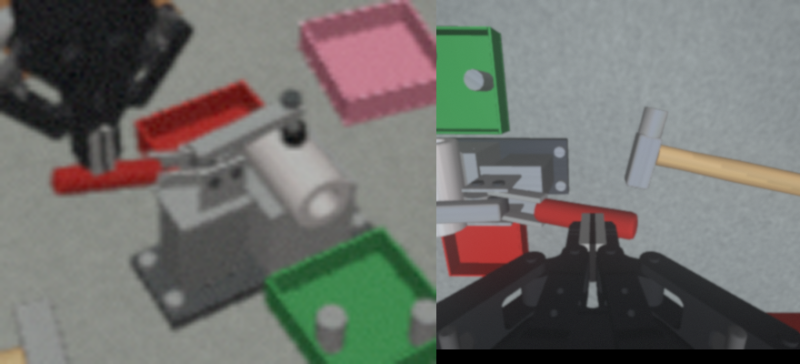

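The handle has swung down and looks nearly level, with the fingertips on top of it. I'll press on to the stop, watching for the force to rise.

>>> drive_tool(
  series="0 0 0.02 0 0 0 0;0 0 0.04 0 0 0 0;0 0 0.04 0 0 0 0",
)

```text
time_s: 5.75
eef_pos: [618.1, -0.0, 116.5]
ee_rot: [-0.002, 0.707, 0.708, -0.002]
force: [1.4, 0.4, 2.6]
grip_width: 0.003
```

>>> drive_tool(
  series="0 0 0.02 0 0 0 0;0 0 0.03 0 0 0 0;0 0 0.03 0 0 0 0",
)

```text
time_s: 6.05
eef_pos: [618.2, -0.0, 112.8]
ee_rot: [-0.002, 0.707, 0.708, -0.002]
force: [1.7, 0.0, 3.4]
grip_width: -0.001
```

```bash
python3 - <<'E'
from h import *
p=eyes.capture("scene"); cv2.imwrite("pics/s4.png",p["frame"][:,:,::-1])
a=cv2.imread("pics/s4.png")[170:250,205:315]; cv2.imwrite("pics/s4c.png",cv2.resize(a,None,fx=6,fy=6,interpolation=cv2.INTER_CUBIC))
s=telemetry.sense(); print(s["force"],s["eef_pos"],s["wrist_torque"])
f=np.array([480,0,0])
for n,q in [("pivot",[68,0,112]),("grip85",[153,0,112]),("end",[174,0,112]),("g34",[102,0,112])]: print(n,(px(p,f+q)[0]-[205,170])*6)
E
```

```text
[ 2.16  -0.268  3.043] [618.062  -0.011 112.729] [-0.034 -0.224 -0.078]
pivot [298.977 152.02 ]
grip85 [100.647 231.902]
end [ 49.53  252.491]
g34 [221.247 183.328]
```

View pics/s4c.png

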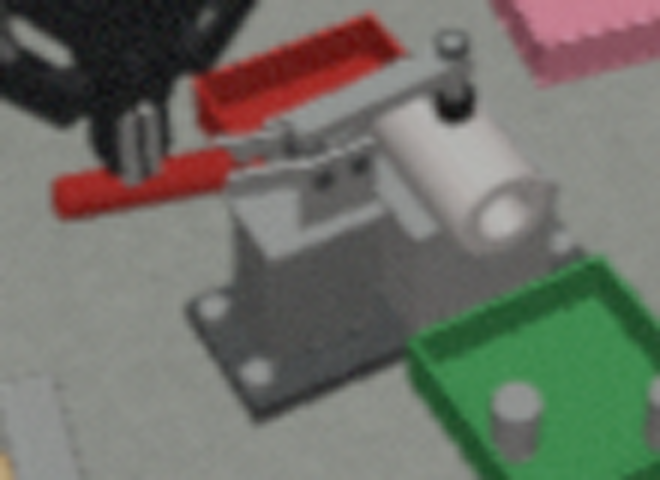

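```bash
python3 - <<'E'
from h import *
p=eyes.capture("scene")
f=np.array([480,0,0]); c=lambda q:(px(p,q)[0]-[205,170])*6
print("tcp",c([618,0,112.7]),"tcp+40",c([618,0,152.7]))
for n,q in [("plate +x+y",[110,33,12]),("plate -x+y",[-55,33,12]),("sleeve +y end",[0,40,80]),("riser",[68,17,122])]: print(n,c(f+q))
for th in (0,.2,.3,.4): print(th,c(f+[68+106*np.cos(th),0,112+106*np.sin(th)]),c(f+[68+34*np.cos(th),0,112+34*np.sin(th)]))
q=eyes.capture("wrist"); a=q["frame"][:,:,::-1]; cv2.imwrite("pics/w4.png",cv2.resize(a[120:300,150:450],None,fx=2.6,fy=2.6,interpolation=cv2.INTER_CUBIC))
for th in (0,.2,.3,.4): print(th,(px(q,f+[68+106*np.cos(th),0,112+106*np.sin(th)])-[150,120])*2.6,(px(q,f+[68+34*np.cos(th),0,112+34*np.sin(th)])-[150,120])*2.6)
E
```

```text
tcp [136.505 216.17 ] tcp+40 [129.049 142.741]
plate +x+y [250.475 409.552]
plate -x+y [588.686 259.5  ]
sleeve +y end [497.717 210.355]
riser [319.947 161.968]
0 [ 49.53  252.491] [221.247 183.328]
0.2 [ 49.23  212.552] [222.125 170.647]
0.3 [ 53.092 190.97 ] [223.748 163.937]
0.4 [ 59.668 168.62 ] [226.149 157.072]
0 [[400.36  278.399]] [[123.636 277.237]]
0.2 [[407.145 316.259]] [[115.844 288.409]]
0.3 [[403.794 338.168]] [[109.779 294.138]]
0.4 [[394.809 362.139]] [[102.251 299.882]]
```

View pics/w4.png

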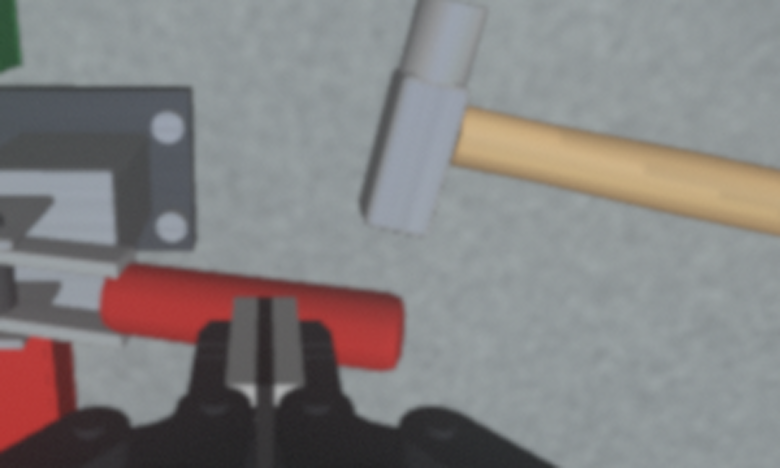

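The handle is still at about 0.3 rad, by both cameras. The fingertips are on top of it and it follows them, so I'll keep pressing until the force climbs.

>>> drive_tool(
  series="0 0 0.03 0 0 0 0;0 0 0.06 0 0 0 0;0 0 0.08 0 0 0 0;0 0 0.08 0 0 0 0",
)

```text
time_s: 6.6
eef_pos: [618.3, -0.1, 103.1]
ee_rot: [-0.002, 0.707, 0.708, -0.002]
force: [1.0, -0.7, 3.2]
grip_width: 0.0
```

>>> drive_tool(
  series="0 0 0.02 0 0 0 0;0 0 0.04 0 0 0 0;0 0 0.04 0 0 0 0",
)

```text
time_s: 6.9
eef_pos: [618.8, -0.1, 98.6]
ee_rot: [-0.001, 0.707, 0.708, -0.001]
force: [2.9, 0.3, 4.2]
grip_width: 0.004
```

```bash
cat >> h.py <<'E'
def theta(org=(480,0)):
    out=[]
    p=eyes.capture("scene"); f=p["frame"].astype(int); m=((f[...,0]>90)&(f[...,1]<60)&(f[...,2]<60)); m[:, :200]=0;m[:,260:]=0;m[:185]=0;m[240:]=0
    ys,xs=np.nonzero(m); e=(xs.min(),ys[xs<=xs.min()+2].mean())
    pr={round(t,2):px(p,[org[0]+68+106*np.cos(t),org[1],112+106*np.sin(t)])[0] for t in np.arange(-.1,.6,.1)}
    print("scene end px",e,{k:np.round(v,1).tolist() for k,v in pr.items()})
    return p
E
python3 - <<'E'
from h import *
p=theta(); a=p["frame"][170:250,205:315,::-1]; 
q=eyes.capture("wrist"); b=q["frame"][120:300,150:450,::-1]
w=np.zeros((400,800,3),np.uint8); w[:290,:400]=cv2.resize(a,(400,290)); w[:240,400:]=cv2.resize(b,(400,240)); cv2.imwrite("pics/m5.png",w)
E
```

```text
scene end px (np.int64(214), np.float64(208.05882352941177)) {np.float64(-0.1): [213.9, 215.1], np.float64(0.0): [213.3, 212.1], np.float64(0.1): [213.0, 208.9], np.float64(0.2): [213.2, 205.4], np.float64(0.3): [213.8, 201.8], np.float64(0.4): [214.9, 198.1], np.float64(0.5): [216.5, 194.3]}
```

View pics/m5.png

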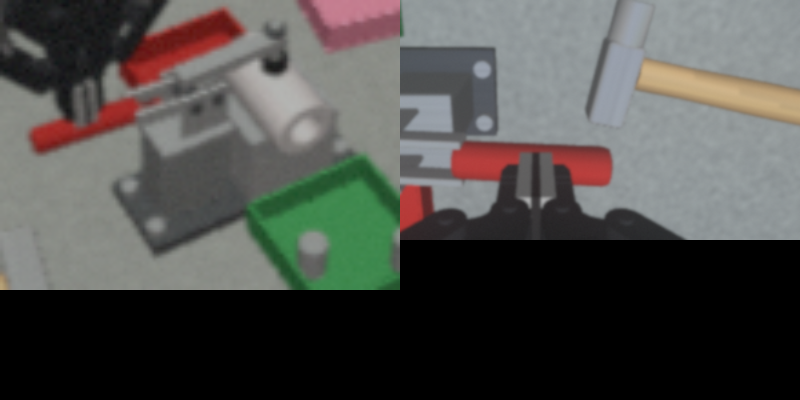

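```bash
python3 - <<'E'
from h import *
q=eyes.capture("wrist"); p0,r=pose()
for d in (0,-10,-20,-30): print(d,[ (px(q,p0+r.apply([x,0,d]))[0]) for x in (-11,0,11)])
s=telemetry.sense();print(s["force"],p0)
E
```

```text
0 [array([250.802, 242.069]), array([250.804, 227.383]), array([250.807, 212.159])]
-10 [array([250.776, 249.267]), array([250.778, 233.93 ]), array([250.781, 218.   ])]
-20 [array([250.748, 257.265]), array([250.749, 241.219]), array([250.751, 224.517])]
-30 [array([250.716, 266.204]), array([250.717, 249.384]), array([250.718, 231.834])]
[ 2.942 -0.598  5.153] [618.637  -0.123  98.582]
```

>>> drive_tool(
  series="0 0 0.03 0 0 0 0;0 0 0.06 0 0 0 0;0 0 0.07 0 0 0 0;0 0 0.07 0 0 0 0",
)

```text
time_s: 7.45
eef_pos: [619.7, -0.2, 91.9]
ee_rot: [0.0, 0.707, 0.708, -0.0]
force: [3.0, 0.1, 12.9]
grip_width: 0.003
```

```bash
python3 - <<'E'
from h import *
theta(); s=telemetry.sense();print(s["force"],s["eef_pos"],ctrl.grip_depth)
E
```

```text
scene end px (np.int64(214), np.float64(210.4)) {np.float64(-0.1): [213.9, 215.1], np.float64(0.0): [213.3, 212.1], np.float64(0.1): [213.0, 208.9], np.float64(0.2): [213.2, 205.4], np.float64(0.3): [213.8, 201.8], np.float64(0.4): [214.9, 198.1], np.float64(0.5): [216.5, 194.3]}
[ 2.689 -0.501 13.153] [619.759  -0.182  91.897] 18.700000000000003
```

>>> drive_tool(
  series="0 0 0.02 0 0 0 0;0 0 0.03 0 0 0 0;0 0 0.03 0 0 0 0",
)

```text
time_s: 7.8
eef_pos: [620.1, -0.2, 91.6]
ee_rot: [0.001, 0.706, 0.708, 0.0]
force: [-7.2, 0.7, 26.0]
grip_width: -0.004
```

```bash
python3 - <<'E'
from h import *
theta(); s=telemetry.sense();print(s["force"],s["eef_pos"])
E
```

```text
scene end px (np.int64(214), np.float64(210.4)) {np.float64(-0.1): [213.9, 215.1], np.float64(0.0): [213.3, 212.1], np.float64(0.1): [213.0, 208.9], np.float64(0.2): [213.2, 205.4], np.float64(0.3): [213.8, 201.8], np.float64(0.4): [214.9, 198.1], np.float64(0.5): [216.5, 194.3]}
[-7.545  0.523 26.534] [620.116  -0.235  91.527]
```

Force reached 26 N with no further travel, and the handle reads about 0, so it is on its stop. The real fingertips end about 29 mm behind the reported TCP, and I'll allow for that. Next I'll lift off and go to the stand.

>>> drive_tool(
  series="0 0 -0.5 0 0 0 0;0 0 -1 0 0 0 0;0 0 -1 0 0 0 0;0 0 -1 0 0 0 0",
)

```text
time_s: 8.25
eef_pos: [620.4, -0.1, 214.6]
ee_rot: [0.003, 0.706, 0.708, 0.001]
force: [-0.9, 0.0, -1.1]
grip_width: -0.002
```

>>> drive_tool(
  series="-1 0 -0.3 0 0 -1 0.4;-1 0 -0.3 0 0 -1 0.4;-1 0 -0.3 0 0 -1 0.4;-1 0 -0.3 0 0 -1 0.4",
)

```text
time_s: 8.65
eef_pos: [619.7, -123.6, 249.6]
ee_rot: [0.002, 0.509, 0.861, -0.0]
force: [0.7, 0.9, 0.3]
grip_width: 0.4
```

>>> drive_tool(
  series="-0.53 -0.86 -0.1 0 0 -1 0.4;-0.53 -0.86 -0.1 0 0 -1 0.4;-0.53 -0.86 -0.1 0 0 -1 0.4;-0.53 -0.86 -0.1 0 0 -1 0.4",
)

```text
time_s: 9.05
eef_pos: [557.5, -232.0, 259.8]
ee_rot: [0.0, 0.28, 0.96, -0.0]
force: [-0.2, -0.1, -0.8]
grip_width: 0.402
```

>>> drive_tool(
  series="-0.59 -0.91 -0.1 0 0 -1 0.4;-0.59 -0.91 -0.1 0 0 -1 0.4;-0.59 -0.91 -0.1 0 0 -1 0.4;-0.59 -0.91 -0.1 0 0 -1 0.4;-0.59 -0.91 -0.1 0 0 -1 0.4",
)

```text
time_s: 9.55
eef_pos: [557.8, -362.5, 269.2]
ee_rot: [-0.002, 0.034, 0.999, 0.001]
force: [0.5, 0.5, -0.0]
grip_width: 0.398
```

```bash
python3 - <<'E'
from h import *
theta()
p=eyes.capture("wrist"); cv2.imwrite("pics/w6.png",cv2.resize(p["frame"][:,:,::-1],None,fx=1.5,fy=1.5,interpolation=cv2.INTER_CUBIC))
np.savez("w6.npz",**{k:p[k] for k in ["fx","fy","cx","cy","view"]})
for t in ["drift","punch","driver","stand"]:
    print(t,[(np.round(d["rect"]).tolist(),round(d["confidence"],2)) for d in nets.spot_in(t,p)[:2]])
print(pose()[0],telemetry.sense()["joints"],telemetry.sense()["grip_width"])
E
```

```text
scene end px (np.int64(214), np.float64(210.4)) {np.float64(-0.1): [213.9, 215.1], np.float64(0.0): [213.3, 212.1], np.float64(0.1): [213.0, 208.9], np.float64(0.2): [213.2, 205.4], np.float64(0.3): [213.8, 201.8], np.float64(0.4): [214.9, 198.1], np.float64(0.5): [216.5, 194.3]}
drift [([213.0, 90.0, 244.0, 227.0], 0.66)]
punch [([254.0, 80.0, 280.0, 215.0], 0.67)]
driver [([296.0, 80.0, 324.0, 194.0], 0.57)]
stand [([201.0, 63.0, 327.0, 179.0], 0.65)]
[ 558.648 -361.382  271.934] [-0.75   0.622  0.857 -0.001  1.663 -2.253] 0.40626049899292715
```

View pics/w6.png

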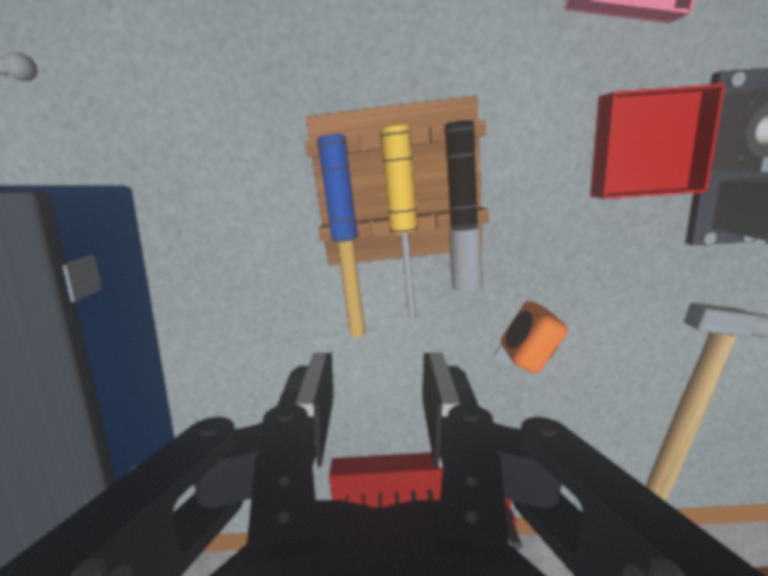

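```bash
python3 - <<'E'
from h import *
p=dict(np.load("w6.npz"))
u=lambda x,y:((x+.5)/1.5-.5,(y+.5)/1.5-.5)
P=[onz(p,u(x,y),z)[0] for x,y,z in [(333,137,42),(343.5,240,42),(357,333,40),(460,124,42),(464,228,42)]]
for q in P: print(q)
d=P[2]-P[0]; yaw=np.arctan2(d[1],d[0]); print("yaw",yaw,np.arctan2(*(P[1]-P[0])[1::-1]),np.hypot(*d[:2]))
o=P[0]+(58)*np.array([np.cos(yaw),np.sin(yaw),0]); print("drift origin",o)
g=o-8*np.array([np.cos(yaw),np.sin(yaw),0]); print("grasp",g)
print(go([g[0],g[1],150],yawR(np.pi+yaw)))
E
```

```text
[ 458.88  -394.676   42.   ]
[ 552.73  -393.931   42.   ]
[ 651.697 -389.151   40.   ]
[ 455.771 -280.516   42.   ]
[ 549.058 -277.45    42.   ]
yaw 0.02864507117086288 0.007932743184048621 192.89637392435412
drift origin [ 516.856 -393.015   42.   ]
grasp [ 508.86  -393.244   42.   ]
[ 0.396 -0.292  1.016 -0.002  0.    -0.192]
```

>>> drive_tool(
  series="0.4 -0.29 0.5 0 0 -0.2 0.5;0.4 -0.29 1 0 0 -0.2 0.5;0.4 -0.29 1 0 0 -0.2 0.5;0.4 -0.29 1 0 0 -0.2 0.5;0.4 -0.29 1 0 0 -0.2 0.5",
)

```text
time_s: 10.35
eef_pos: [509.1, -393.0, 153.5]
ee_rot: [0.001, -0.016, 1.0, -0.001]
force: [0.1, 0.0, 0.8]
grip_width: 0.502
```

```bash
python3 - <<'E'
from h import *
p=eyes.capture("wrist"); cv2.imwrite("pics/w7.png",cv2.resize(p["frame"][:,:,::-1],None,fx=1.5,fy=1.5,interpolation=cv2.INTER_CUBIC))
np.savez("w7.npz",**{k:p[k] for k in ["fx","fy","cx","cy","view"]})
p0,r=pose(); print(p0,telemetry.sense()["joints"],telemetry.sense()["grip_width"])
f=cv2.cvtColor(p["frame"],cv2.COLOR_RGB2HSV); m=cv2.inRange(f,(105,120,40),(125,255,255))
c=max(cv2.findContours(m,0,2)[0],key=cv2.contourArea); (cx,cy),(w,h),a=cv2.minAreaRect(c)
print("blue",cx,cy,w,h,a)
b=cv2.boxPoints(((cx,cy),(w,h),a)); print(b); print(onz(p,b,42)); print("ctr",onz(p,[cx,cy],42))
E
```

```text
[ 509.672 -393.26   154.595] [-0.839  0.611  1.173 -0.     1.353 -2.442] 0.4986975868434686
blue 30.822795867919922 253.3494110107422 207.09515380859375 74.48409271240234 78.2317123413086
[[-26.755 159.574]
 [ 46.163 144.383]
 [ 88.401 347.125]
 [ 15.483 362.316]]
[[ 494.168 -680.6     42.   ]
 [ 475.958 -602.305   42.   ]
 [ 738.192 -597.901   42.   ]
 [ 767.7   -698.967   42.   ]]
ctr [[ 601.985 -644.061   42.   ]]
```

View pics/w7.png

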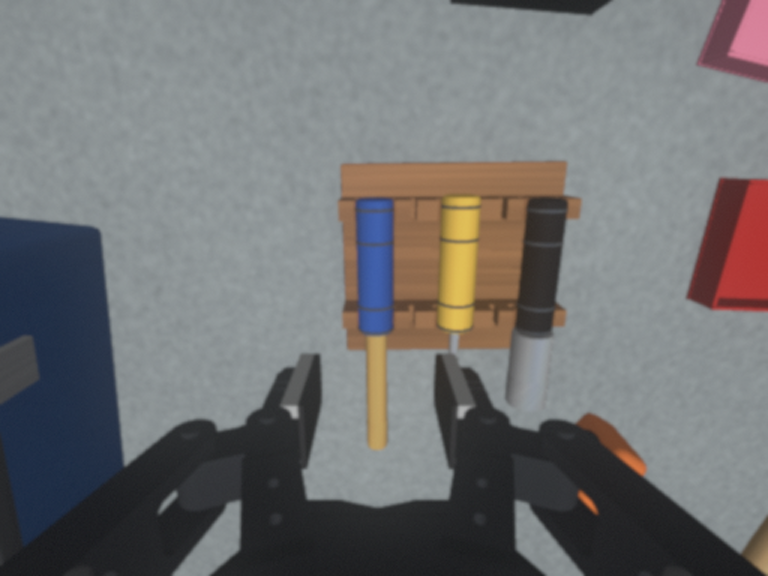

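```bash
python3 - <<'E'
from h import *
p=dict(np.load("w7.npz")); p0,r=pose()
u=lambda x,y:((x+.5)/1.5-.5,(y+.5)/1.5-.5)
for x,y,z in [(375,200,48),(376,331,48),(377,448,44),(375,265,52)]: 
    q=onz(p,u(x,y),z)[0]; print(q, r.inv().apply(q-p0))
print(r.as_euler("xyz"),p0)
E
```

```text
[ 457.292 -396.363   48.   ] [ 52.727  -0.981 106.464]
[ 549.737 -392.708   48.   ] [-39.787  -0.387 106.699]
[ 653.459 -388.556   44.   ] [-143.579    0.346  110.963]
[ 499.873 -394.98    52.   ] [ 10.114  -1.022 102.574]
[-3.138  0.003 -3.108] [ 509.672 -393.26   154.595]
```

>>> drive_tool(
  series="0 -0.01 0.4 0 0 0 0.5;0 -0.01 0.8 0 0 0 0.5;0 -0.01 1 0 0 0 0.5;0 -0.01 1 0 0 0 0.5",
)

```text
time_s: 10.8
eef_pos: [510.2, -393.9, 33.4]
ee_rot: [0.0, -0.017, 1.0, -0.001]
force: [0.2, 0.7, 0.3]
grip_width: 0.498
```

```bash
python3 - <<'E'
from h import *
p=eyes.capture("wrist"); q=eyes.capture("scene")
a=q["frame"][90:190,140:280,::-1]; b=p["frame"][120:320,130:370,::-1]
w=np.zeros((340,800,3),np.uint8); w[:286,:400]=cv2.resize(a,(400,286),interpolation=2); w[:333,400:]=cv2.resize(b,(400,333)); cv2.imwrite("pics/m8.png",w)
s=telemetry.sense(); print(s["eef_pos"],s["force"])
c=lambda X:(px(q,X)[0]-[140,90])*400/140
p0,r=pose()
for d in (0,-20,-30,-40): print(d,c(p0+r.apply([0,0,d])))
E
```

```text
[ 511.618 -395.74    37.4  ] [ 0.998 -0.585  0.2  ]
0 [188.49  112.883]
-20 [186.607  98.01 ]
-30 [185.648  90.431]
-40 [184.676  82.753]
```

View pics/m8.png

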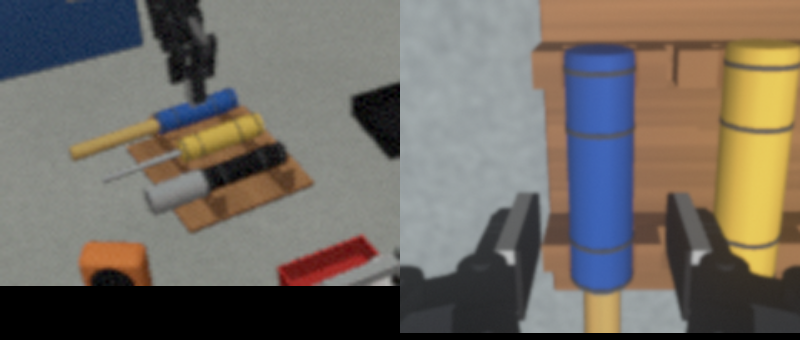

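Both views agree that the real tips are still about 30 mm above the reported TCP and straddle the drift with room on both sides. I'll descend in stages, watching the force.

>>> drive_tool(
  series="0 0 0.15 0 0 0 0.5;0 0 0.27 0 0 0 0.5;0 0 0.27 0 0 0 0.5;0 0 0.27 0 0 0 0.5",
)

```text
time_s: 11.3
eef_pos: [512.2, -396.3, 6.0]
ee_rot: [0.003, -0.017, 1.0, -0.004]
force: [0.7, 0.4, -0.1]
grip_width: 0.497
```

```bash
python3 - <<'E'
from h import *
s=telemetry.sense(); print(s["eef_pos"],s["force"],s["joints"])
eyes.capture("scene"); s=telemetry.sense(); print(s["eef_pos"],s["force"])
E
```

```text
[ 512.17  -396.325    6.039] [ 0.711  0.424 -0.068] [-0.839  0.769  1.307 -0.     1.056 -2.443]
[ 512.26  -396.423    6.234] [-0.52  -0.562  0.513]
```

>>> drive_tool(
  series="0.02 0.02 0.04 0 0 0 0.5;0.02 0.02 0.08 0 0 0 0.5;0.02 0.02 0.12 0 0 0 0.5;0.02 0.02 0.12 0 0 0 0.5",
)

```text
time_s: 11.75
eef_pos: [509.5, -393.9, -9.1]
ee_rot: [0.003, -0.017, 1.0, -0.003]
force: [0.1, -0.3, 0.0]
grip_width: 0.5
```

```bash
python3 - <<'E'
from h import *
p=eyes.capture("wrist"); q=eyes.capture("scene")
a=q["frame"][90:190,140:280,::-1]; b=p["frame"][120:320,130:370,::-1]
w=np.zeros((340,800,3),np.uint8); w[:286,:400]=cv2.resize(a,(400,286),interpolation=2); w[:333,400:]=cv2.resize(b,(400,333)); cv2.imwrite("pics/m9.png",w)
s=telemetry.sense(); print(s["eef_pos"],s["force"],s["ee_rot"])
E
```

```text
[ 509.862 -394.224   -8.347] [-0.532  0.175  0.57 ] [ 0.003 -0.017  1.    -0.004]
```

View pics/m9.png

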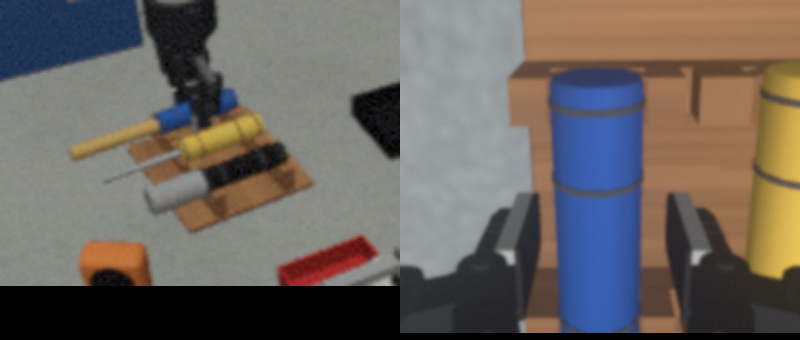

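The fingers straddle the blue handle and sit below its top, without contact. I'll close on it.

>>> drive_tool(
  series="0 0 0.03 0 0 0 0.5;0 0 0.03 0 0 0 0.2;0 0 0.03 0 0 0 0.2;0 0 0.03 0 0 0 0.2;0 0 0.03 0 0 0 0.2;0 0 0.03 0 0 0 0.2",
  newtons=80,
)

```text
time_s: 12.45
eef_pos: [510.0, -395.2, -11.7]
ee_rot: [0.004, -0.017, 1.0, -0.005]
force: [-0.6, -6.0, -1.4]
grip_width: 0.28
```

>>> drive_tool(
  series="0 0 0 0 0 0 0;0 0 0 0 0 0 0;0 0 -0.1 0 0 0 0;0 0 -0.2 0 0 0 0;0 0 -0.35 0 0 0 0;0 0 -0.5 0 0 0 0;0 0 -0.5 0 0 0 0",
  newtons=80,
)

```text
time_s: 13.15
eef_pos: [510.7, -395.5, 51.7]
ee_rot: [0.005, -0.017, 1.0, -0.007]
force: [1.4, 0.3, -3.5]
grip_width: 0.281
```

```bash
python3 - <<'E'
from h import *
p=eyes.capture("wrist"); cv2.imwrite("pics/w10.png",p["frame"][:,:,::-1])
q=eyes.capture("scene"); cv2.imwrite("pics/s10.png",q["frame"][:,:,::-1])
s=telemetry.sense(); print(s["eef_pos"],s["force"],s["wrist_torque"],s["grip_width"],s["ee_rot"])
f=cv2.cvtColor(p["frame"],cv2.COLOR_RGB2HSV); m=cv2.inRange(f,(105,150,60),(125,255,255)); m[:,:180]=0;m[:,330:]=0
for r in range(20,230,15):
    x=np.nonzero(m[r])[0]; print(r,x.min() if len(x) else None,x.max() if len(x) else None)
f=cv2.cvtColor(q["frame"],cv2.COLOR_RGB2HSV); 
for nm,m in [("blue",cv2.inRange(f,(105,120,50),(125,255,255))),("brass",cv2.inRange(f,(15,90,80),(28,255,255)))]:
    m[:80]=0;m[190:]=0; m[:,:140]=0; m[:,260:]=0
    for c in cv2.findContours(m,0,2)[0]:
        if cv2.contourArea(c)>15: print(nm,cv2.boundingRect(c),cv2.minAreaRect(c))
E
```

```text
[ 509.48  -394.414   48.414] [-0.697  0.503 -3.133] [ 0.05   0.078 -0.053] 0.2791561987836702 [ 0.004 -0.017  1.    -0.005]
20 None None
35 None None
50 None None
65 None None
80 None None
95 None None
110 None None
125 None None
140 None None
155 None None
170 None None
185 236 264
200 226 276
215 226 276
blue (192, 109, 12, 10) ((198.43104553222656, 113.82757568359375), (7.799204349517822, 11.327415466308594), 68.19859313964844)
blue (211, 105, 10, 9) ((215.5, 109.0), (8.0, 9.0), 90.0)
blue (247, 80, 13, 4) ((253.0, 81.5), (3.0, 12.0), 90.0)
blue (140, 80, 49, 37) ((162.0133056640625, 97.16389465332031), (29.124666213989258, 50.784610748291016), 78.2317123413086)
brass (200, 127, 33, 22) ((216.0948486328125, 137.887939453125), (14.575016021728516, 32.03877258300781), 66.80140686035156)
brass (160, 115, 33, 14) ((176.0, 121.50001525878906), (4.743415832519531, 33.203914642333984), 71.56504821777344)
```

```bash
cat >> h.py <<'E'
def driftpx(p,off=-51.7,xo=-6,pitch=0.):
    # drift along tool -x; grasp at drift x=xo; pitch>0: nose up
    p0,r=pose(); o=np.array([0,0,off]); a=np.array([-np.cos(pitch),0,-np.sin(pitch)])
    return {k:px(p,p0+r.apply(o+(s-xo)*a))[0] for k,s in [("butt",-58),("junc",38),("tip",138)]}
E
python3 - <<'E'
from h import *
q=eyes.capture("scene"); p=eyes.capture("wrist")
for pit in (-.1,0,.1): print(pit,driftpx(q,pitch=pit),driftpx(p,pitch=pit)["butt"])
f=cv2.cvtColor(q["frame"],cv2.COLOR_RGB2HSV); m=cv2.inRange(f,(15,80,70),(28,255,255)); m[:105]=0;m[140:]=0;m[:,:150]=0;m[:,200:]=0
m[124:,196:]=0
for c in range(156,200,3):
    y=np.nonzero(m[:,c])[0]; print(c,y.min() if len(y) else 0,y.max() if len(y) else 0,end="; ")
f=p["frame"][150:225:5,250]; print(f.tolist())
E
```

```text
-0.1 {'butt': array([219.804, 106.838]), 'junc': array([191.882, 118.496]), 'tip': array([161.304, 131.264])} [251.156 170.054]
0 {'butt': array([220.004, 108.255]), 'junc': array([191.625, 117.295]), 'tip': array([160.124, 127.33 ])} [251.181 166.853]
0.1 {'butt': array([220.054, 109.709]), 'junc': array([191.5  , 116.044]), 'tip': array([159.392, 123.168])} [251.203 165.017]
156 0 0; 159 0 0; 162 124 129; 165 124 128; 168 123 127; 171 122 126; 174 121 125; 177 120 124; 180 119 123; 183 118 122; 186 117 121; 189 116 120; 192 116 119; 195 0 0; 198 0 0; [[153, 109, 80], [144, 104, 75], [128, 96, 79], [52, 61, 97], [52, 63, 102], [64, 96, 173], [66, 102, 183], [65, 101, 181], [87, 91, 104], [63, 101, 183], [63, 101, 184], [61, 100, 184], [63, 102, 185], [62, 101, 184], [62, 102, 185]]
```

The drift is held level: the force reads its 3.5 N weight, the scene camera gives a pitch of about 0, and the axis is 51.7 mm behind the TCP. I'll carry it over to the green side at height.

>>> drive_tool(
  series="0 0 -0.4 0 0 0 0;0 0.3 -0.8 0 0 0.3 0;0 0.6 -1 0 0 0.6 0;0 0.9 -1 0 0 1 0;0 0.9 -1 0 0 1 0;0 0.9 -1 0 0 1 0",
)

```text
time_s: 13.95
eef_pos: [504.7, -284.3, 166.0]
ee_rot: [0.003, 0.231, 0.973, -0.003]
force: [0.5, 0.3, -2.9]
grip_width: 0.279
```

>>> drive_tool(
  series="0.2 0.4 -0.35 0 0 0.4 0;0.45 0.89 -0.35 0 0 0.8 0;0.45 0.89 -0.35 0 0 1 0;0.45 0.89 -0.35 0 0 1 0;0.45 0.89 -0.35 0 0 1 0",
)

```text
time_s: 14.45
eef_pos: [504.1, -164.2, 206.6]
ee_rot: [0.004, 0.463, 0.886, -0.002]
force: [0.4, -0.7, -4.2]
grip_width: 0.286
```

>>> drive_tool(
  series="0.5 0.2 -0.1 0 0 0.4 0;1 0.39 -0.1 0 0 0.8 0;1 0.39 -0.1 0 0 1 0;1 0.39 -0.1 0 0 1 0;1 0.39 -0.1 0 0 1 0",
)

```text
time_s: 14.95
eef_pos: [474.2, -39.2, 217.2]
ee_rot: [0.004, 0.667, 0.745, -0.001]
force: [-0.4, 0.8, -3.8]
grip_width: 0.282
```

>>> drive_tool(
  series="0.5 0.05 0 0 0 0.1 0;1 0.1 0 0 0 0.2 0;1 0.1 0 0 0 0.2 0;1 0.1 0 0 0 0.2 0",
)

```text
time_s: 15.35
eef_pos: [473.2, 82.5, 215.8]
ee_rot: [0.004, 0.702, 0.712, -0.001]
force: [0.2, -1.0, -3.1]
grip_width: 0.281
```

```bash
python3 - <<'E'
from h import *
s=telemetry.sense(); print(s["eef_pos"],s["force"],s["grip_width"],s["joints"],s["time_s"])
print(go([479.5,210,150],yawR(np.pi/2)))
E
```

```text
[473.231  82.51  215.801] [ 0.183 -1.019 -3.106] 0.2807272817043131 [-0.068  0.203  1.605 -0.007  1.33  -0.081] 15.35
[1.065 0.066 0.541 0.006 0.014 0.029]
```

>>> drive_tool(
  series="0.5 0.05 0 0 0.01 0.03 0;1 0.06 0 0 0.01 0.03 0;1 0.06 0.3 0 0.01 0.03 0;1 0.06 0.54 0 0.01 0.03 0;1 0.06 0.54 0 0.01 0.03 0",
)

```text
time_s: 15.85
eef_pos: [477.5, 200.7, 146.3]
ee_rot: [-0.0, 0.707, 0.707, -0.003]
force: [-0.4, -0.6, -3.3]
grip_width: 0.283
```

```bash
python3 - <<'E'
from h import *
p=eyes.capture("wrist"); q=eyes.capture("scene"); t=eyes.capture("top")
cv2.imwrite("pics/w11.png",p["frame"][:,:,::-1]);cv2.imwrite("pics/s11.png",q["frame"][:,:,::-1]);cv2.imwrite("pics/t11.png",t["frame"][:,:,::-1])
s=telemetry.sense(); print(s["eef_pos"],s["force"],s["grip_width"],s["ee_rot"])
print("scene",driftpx(q)); print("top",driftpx(t))
for n,c,(a,b) in [("scene",q,(40,30)),("top",t,(25,25))]:
    f=cv2.cvtColor(c["frame"],cv2.COLOR_RGB2HSV); m=cv2.inRange(f,(15,80,70),(28,255,255))
    d=driftpx(c); k=np.zeros_like(m); cv2.line(k,tuple(int(v) for v in d["junc"]),tuple(int(v) for v in d["tip"]),255,17); m&=k
    ys,xs=np.nonzero(m); print(n,len(xs)); 
    if len(xs): print(np.c_[xs,ys].min(0),np.c_[xs,ys].max(0),cv2.fitLine(np.c_[xs,ys].astype(np.float32),2,0,.01,.01).ravel())
print(go([479.5,205,60],yawR(np.pi/2)))
for d in nets.spot_in("drift_tip",q)[:2]: print(d)
E
```

```text
[480.293 201.045 151.605] [ 1.048 -0.673 -2.906] 0.28118966251087707 [0.002 0.708 0.707 0.001]
scene {'butt': array([355.618, 235.963]), 'junc': array([323.538, 201.356]), 'tip': array([295.427, 171.031])}
top {'butt': array([166.019, 209.872]), 'junc': array([200.014, 209.361]), 'tip': array([235.4  , 208.829])}
scene 247
[294 171] [321 198] [  0.702   0.712 306.842 184.389]
top 187
[201 206] [235 212] [  1.     -0.025 217.487 209.102]
[ 0.034 -0.011  0.763  0.01   0.003 -0.002]
{'rect': [292.3, 167.8, 359.5, 242.2], 'confidence': 0.86}
```

```bash
cat >> h.py <<'E'
def nosefit(c,pitch=0.,xo=-6):
    d=driftpx(c,pitch=pitch,xo=xo); A,B=np.array(d["junc"]),np.array(d["tip"]); t=(B-A)/np.linalg.norm(B-A); n=np.array([-t[1],t[0]])
    if n[1]<0: n=-n
    f=cv2.cvtColor(c["frame"],cv2.COLOR_RGB2HSV); w=np.linspace(-9,9,73); out=[]
    for s in np.linspace(.15,.9,10):
        q=A+s*(B-A)+w[:,None]*n
        v=cv2.remap(c["frame"],q[:,0].astype(np.float32)[None],q[:,1].astype(np.float32)[None],1)
        h=cv2.cvtColor(v,cv2.COLOR_RGB2HSV)[0]; ok=(h[:,0]>12)&(h[:,0]<30)&(h[:,1]>75)
        out.append([s,w[ok].min(),w[ok].max(),w[ok].mean()] if ok.any() else [s,9,9,9])
    out=np.array(out); k=np.polyfit(out[:,0],(out[:,1]+out[:,2])/2,1)
    print("normal",n,"offset at junc %.2f at tip %.2f px"%(k[1],k.sum()),"len px",np.linalg.norm(B-A)); return out
E
python3 - <<'E'
from h import *
q=eyes.capture("scene"); t=eyes.capture("top")
for pit in (0,-.05,.05): print(pit); o=nosefit(q,pit); 
print(o); nosefit(t)
p0,r=pose()
# local derivs in scene px per mm at tip for world x, z
X=p0+r.apply([-144,0,-51.7]); print("tip",X,px(q,X+[1,0,0])-px(q,X),px(q,X+[0,0,1])-px(q,X))
E
```

```text
0
normal [-0.733  0.68 ] offset at junc 3.90 at tip -0.90 px len px 41.38054508173063
-0.05
normal [-0.711  0.703] offset at junc 3.66 at tip -3.12 px len px 40.15384348984914
0.05
normal [-0.753  0.658] offset at junc 4.17 at tip 1.16 px len px 42.5795822920046
[[ 0.15   9.     9.     9.   ]
 [ 0.233 -2.25   4.25   1.   ]
 [ 0.317 -2.     5.25   1.625]
 [ 0.4   -2.25   5.25   1.5  ]
 [ 0.483 -2.     5.25   1.625]
 [ 0.567 -2.     5.5    1.75 ]
 [ 0.65  -1.75   5.5    1.875]
 [ 0.733 -1.25   5.75   2.25 ]
 [ 0.817 -1.     6.     2.5  ]
 [ 0.9   -0.75   6.25   2.75 ]]
normal [0.015 1.   ] offset at junc -0.10 at tip -0.51 px len px 35.39452746343652
tip [479.467  57.638 203.607] [[-0.398  0.157]] [[ 0.032 -0.35 ]]
```

>>> drive_tool(
  series="-0.05 -0.01 0.4 0 -0.04 0.02 0;-0.05 -0.01 0.8 0 -0.04 0.02 0;-0.05 -0.01 1 0 -0.04 0.02 0;-0.05 -0.01 1 0 -0.04 0.02 0;-0.05 -0.01 1 0 -0.04 0.02 0",
)

```text
time_s: 16.65
eef_pos: [480.5, 195.4, 33.2]
ee_rot: [0.01, 0.711, 0.703, -0.005]
force: [0.4, -0.5, -2.1]
grip_width: 0.281
```

```bash
python3 - <<'E'
from h import *
q=eyes.capture("scene"); t=eyes.capture("top"); p=eyes.capture("wrist")
s=telemetry.sense(); print(s["eef_pos"],s["force"],s["grip_width"],s["ee_rot"])
o=nosefit(q,-.02); print(o); o=nosefit(t); print(o)
print("scene",driftpx(q,pitch=-.02),"top",driftpx(t,pitch=-.02))
print("sleeve pred scene",px(q,[[479.2,41,80],[479.2,-39,80]]),"top",px(t,[[479.2,41,80],[479.2,-39,80]]))
a=q["frame"][165:255,245:345,::-1]; b=t["frame"][185:230,180:275,::-1]
w=np.zeros((580,800,3),np.uint8); w[:360,:400]=cv2.resize(a,(400,360),interpolation=2); w[360:580,:400]=cv2.resize(b,(464,220),interpolation=2)[:,:400]
w[:375,400:]=cv2.resize(p["frame"][:300,100:420,::-1],(400,375),interpolation=2); cv2.imwrite("pics/m12.png",w)
np.savez("m12.npz",q=q["frame"],t=t["frame"],p=p["frame"])
E
```

```text
[480.719 195.594  33.721] [-0.58  -1.154 -4.091] 0.27996151802733993 [ 0.011  0.711  0.703 -0.004]
normal [-0.776  0.631] offset at junc -0.40 at tip 0.01 px len px 38.48989804805786
[[ 0.15  -3.75   3.25  -0.25 ]
 [ 0.233 -3.5    3.    -0.25 ]
 [ 0.317 -3.5    3.    -0.25 ]
 [ 0.4   -3.75   3.    -0.375]
 [ 0.483 -3.5    3.    -0.25 ]
 [ 0.567 -3.5    3.    -0.25 ]
 [ 0.65  -3.5    3.25  -0.125]
 [ 0.733 -3.5    3.    -0.25 ]
 [ 0.817 -3.25   3.5    0.125]
 [ 0.9   -3.5    3.5    0.   ]]
normal [0.007 1.   ] offset at junc -0.24 at tip -0.45 px len px 32.227288824048
[[ 0.15  -2.75   2.25  -0.25 ]
 [ 0.233 -2.5    2.    -0.25 ]
 [ 0.317 -2.5    2.    -0.25 ]
 [ 0.4   -2.5    1.75  -0.375]
 [ 0.483 -2.5    1.75  -0.375]
 [ 0.567 -2.5    2.    -0.25 ]
 [ 0.65  -2.75   1.75  -0.5  ]
 [ 0.733 -3.     1.75  -0.625]
 [ 0.817 -2.5    1.75  -0.375]
 [ 0.9   -2.5    2.    -0.25 ]]
scene {'butt': array([342.917, 270.079]), 'junc': array([315.714, 236.619]), 'tip': array([291.433, 206.754])} top {'butt': array([175.606, 212.814]), 'junc': array([206.576, 212.654]), 'tip': array([238.817, 212.486])}
sleeve pred scene [[288.46  205.208]
 [271.514 184.756]] top [[242.641 212.388]
 [268.304 211.974]]
```

View pics/m12.png

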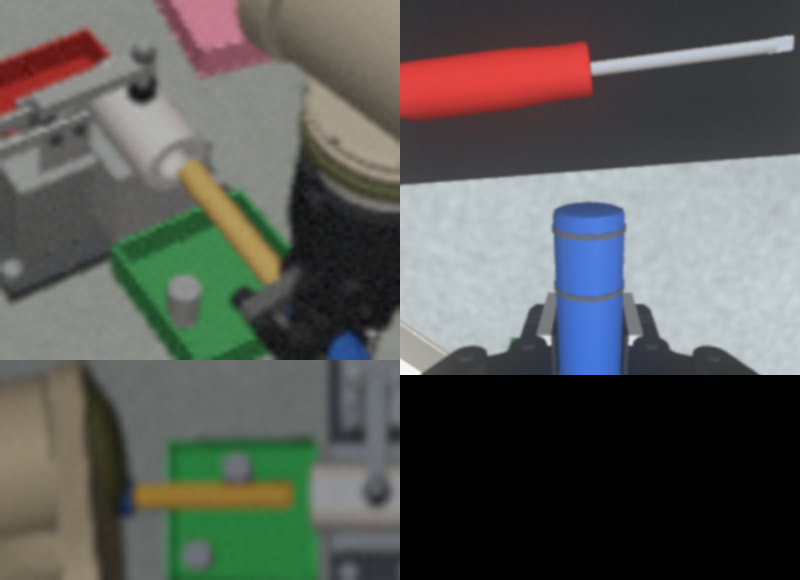

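View 12, the last one, shows the nose tip just short of the bore. The nose is about 5 mm high, as intended, and about 1.5 mm to +x of the sleeve axis by the top view (rows 212.4 against 212.95). The sleeve and clamp arm look right.

```bash
python3 - <<'E'
from h import *
p0,r=pose(); print(p0, r.as_matrix())
for y in (195.4,180,165): print(y,go([479.2,y,28.3],r))
E
```

```text
[480.719 195.594  33.721] [[ 0.011  1.     0.009]
 [ 1.    -0.011 -0.021]
 [-0.021  0.01  -1.   ]]
195.4 [-0.001 -0.013  0.045  0.     0.     0.   ]
180 [-0.129 -0.012  0.048  0.     0.     0.   ]
165 [-0.254 -0.01   0.05   0.     0.     0.   ]
```

>>> drive_tool(
  series="0 -0.013 0.045 0 0 0 0;0 -0.013 0.045 0 0 0 0;-0.06 -0.012 0.046 0 0 0 0;-0.13 -0.012 0.048 0 0 0 0;-0.13 -0.012 0.048 0 0 0 0",
)

```text
time_s: 17.3
eef_pos: [479.2, 178.8, 28.3]
ee_rot: [0.011, 0.711, 0.703, -0.004]
force: [0.2, 0.8, -3.7]
grip_width: 0.278
```

```bash
python3 - <<'E'
from h import *
q=eyes.capture("scene"); t=eyes.capture("top")
s=telemetry.sense(); print(s["eef_pos"],s["force"],s["wrist_torque"],s["grip_width"],s["ee_rot"])
nosefit(q,-.02); nosefit(t)
p0,r=pose()
for y in (170,150): print(y,go([479.2,y,28.3],r))
f=t["frame"].astype(int)
for c in (246,250): print(c,f[200:226,c].sum(1).tolist())
for c in (225,230): print(c,(f[200:226,c,0]-f[200:226,c,2]).tolist())
E
```

```text
[479.249 179.56   28.337] [ 0.479  0.264 -3.677] [0.076 0.06  0.009] 0.2785764240634587 [ 0.011  0.711  0.703 -0.004]
normal [-0.777  0.629] offset at junc -0.14 at tip -0.11 px len px 37.45287892530394
normal [0.006 1.   ] offset at junc -0.16 at tip -0.26 px len px 32.10530855982287
170 [-0.08   0.001  0.002  0.     0.     0.   ]
150 [-0.246  0.003  0.005  0.     0.     0.   ]
246 [293, 289, 290, 292, 287, 288, 335, 389, 422, 437, 445, 444, 445, 445, 440, 420, 398, 361, 314, 274, 264, 277, 291, 286, 286, 278]
250 [161, 200, 280, 328, 331, 320, 340, 386, 417, 435, 440, 440, 445, 443, 438, 425, 401, 366, 318, 284, 301, 331, 328, 285, 210, 179]
225 [-3, -6, -11, -16, -16, -12, -12, -12, -14, -10, 28, 75, 96, 99, 93, 66, 20, -13, -20, -19, -17, -20, -18, -18, -18, -18]
230 [-3, -5, -12, -14, -13, -12, -10, -9, -8, -4, 31, 77, 96, 98, 92, 64, 18, -13, -20, -19, -19, -18, -19, -19, -17, -19]
```

>>> drive_tool(
  series="-0.08 0.001 0.002 0 0 0 0;-0.15 0.002 0.003 0 0 0 0;-0.15 0.002 0.003 0 0 0 0",
)

```text
time_s: 17.7
eef_pos: [479.3, 160.6, 28.4]
ee_rot: [0.011, 0.712, 0.703, -0.004]
force: [-0.0, -0.0, -3.5]
grip_width: 0.278
```

>>> drive_tool(
  series="-0.06 0.001 0.002 0 0 0 0;-0.06 0.001 0.002 0 0 0 0",
)

```text
time_s: 17.9
eef_pos: [479.3, 152.9, 28.3]
ee_rot: [0.011, 0.712, 0.702, -0.004]
force: [0.3, -0.1, -3.9]
grip_width: 0.281
```

>>> drive_tool(
  series="-0.04 0 0.001 0 0 0 0;-0.08 0.001 0.002 0 0 0 0;-0.12 0.001 0.002 0 0 0 0;-0.12 0.001 0.002 0 0 0 0",
)

```text
time_s: 18.3
eef_pos: [479.1, 138.0, 28.2]
ee_rot: [0.011, 0.712, 0.702, -0.004]
force: [0.0, -0.1, -5.4]
grip_width: 0.283
```

>>> drive_tool(
  series="-0.04 0 0.001 0 0 0 0;-0.08 0.001 0.002 0 0 0 0;-0.08 0.001 0.002 0 0 0 0",
)

```text
time_s: 18.6
eef_pos: [479.1, 127.6, 28.1]
ee_rot: [0.011, 0.712, 0.702, -0.005]
force: [-0.2, -0.8, -5.6]
grip_width: 0.283
```

```bash
python3 - <<'E'
from h import *
q=eyes.capture("scene"); t=eyes.capture("top"); p=eyes.capture("wrist")
s=telemetry.sense(); print(s["eef_pos"],s["force"],s["wrist_torque"])
print("top",driftpx(t,pitch=-.02),"scene",driftpx(q,pitch=-.02),"wrist",driftpx(p,pitch=-.02)["butt"])
f=t["frame"][213].astype(int); print("top row213 200-260:",(f[200:260,0]-f[200:260,2]).tolist())
f=p["frame"]; print("wrist butt col",[ (r,f[r,250].tolist()) for r in range(150,176,2)])
h=cv2.cvtColor(q["frame"],cv2.COLOR_RGB2HSV); m=cv2.inRange(h,(15,80,70),(28,255,255)); m[:190]=0;m[260:]=0;m[:,:265]=0;m[:,340:]=0
ys,xs=np.nonzero(m); print("brass scene",xs.min(),xs.max(),ys.min(),ys.max(),len(xs))
m=cv2.inRange(h,(2,90,60),(12,255,255)); m[:120]=0;m[260:]=0;m[:,:230]=0;m[:,340:]=0
for nm,fr in [("top",t)]:
    print(nets.spot_in("sleeve",t)[:1],nets.spot_in("sleeve",q)[:1],nets.spot_in("pin",t)[:2],nets.spot_in("pin",q)[:2])
cv2.imwrite("pics/q13.png",q["frame"][:,:,::-1])
E
```

```text
[479.145 128.224  28.191] [-0.507 -0.38  -5.183] [ 0.127  0.088 -0.016]
top {'butt': array([197.586, 213.057]), 'junc': array([228.412, 212.971]), 'tip': array([260.508, 212.882])} scene {'butt': array([323.326, 247.481]), 'junc': array([299.114, 217.428]), 'tip': array([277.319, 190.375])} wrist [250.619 168.474]
top row213 200-260: [31, 29, 32, 31, 32, 31, 32, 33, 31, 31, 32, 31, 32, 30, 30, 31, 30, 30, 29, 30, 29, 31, 30, 32, 27, 20, 16, 18, 20, 16, 23, 47, 81, 97, 99, 99, 99, 100, 99, 100, 100, 101, 87, 45, 7, -6, -4, -5, -4, -5, -4, -6, -5, -5, -3, -3, -1, -3, -1, -2]
wrist butt col [(150, [141, 148, 149]), (152, [141, 148, 150]), (154, [143, 150, 152]), (156, [143, 151, 153]), (158, [142, 149, 151]), (160, [128, 136, 141]), (162, [68, 79, 101]), (164, [46, 61, 93]), (166, [47, 62, 95]), (168, [46, 62, 97]), (170, [48, 64, 101]), (172, [46, 65, 107]), (174, [52, 77, 130])]
brass scene 286 322 190 214 79
[{'rect': [244.9, 205.4, 270.4, 219.9], 'confidence': 0.8}] [{'rect': [211.0, 177.2, 291.0, 239.9], 'confidence': 0.74}] [] [{'rect': [211.3, 178.0, 298.6, 240.5], 'confidence': 0.2}]
```

>>> drive_tool(
  series="-0.03 0 0.005 0 0 0 0;-0.06 0.001 0.006 0 0 0 0;-0.09 0.001 0.007 0 0 0 0",
)

```text
time_s: 19.25
eef_pos: [479.1, 117.4, 27.6]
ee_rot: [0.011, 0.712, 0.702, -0.004]
force: [0.2, 0.9, -4.8]
grip_width: 0.277
```

>>> drive_tool(
  series="-0.03 0 0.001 0 0 0 0;-0.06 0.001 0.002 0 0 0 0;-0.09 0.001 0.002 0 0 0 0;-0.09 0.001 0.002 0 0 0 0",
)

```text
time_s: 19.65
eef_pos: [479.2, 106.0, 27.6]
ee_rot: [0.011, 0.712, 0.702, -0.004]
force: [0.6, 0.4, -3.9]
grip_width: 0.283
```

```bash
cat >> h.py <<'E'
def beyond(t):
    f=t["frame"]
    print("\n".join(" ".join("%3d,%3d,%3d"%tuple(f[r,c]) for c in range(266,286,2)) for r in range(208,219,2)))
E
python3 - <<'E'
from h import *
t=eyes.capture("top"); beyond(t)
s=telemetry.sense(); print(s["eef_pos"],s["force"],s["wrist_torque"])
print(nets.spot_in("sleeve",t)[:1],nets.spot_in("pin",t)[:2])
t0=cv2.imread("pics/top0.png")[:,:,::-1]; beyond({"frame":t0})
E
```

```text
141,141,136 141,130,127 137, 53, 51 160, 31, 24 159, 31, 25 160, 30, 24 159, 30, 24 158, 29, 25 159, 31, 26 158, 31, 26
148,150,151 146,140,141 144, 61, 60 160, 30, 23 152, 31, 24 141, 39, 27 143, 41, 27 139, 39, 27 137, 39, 28 155, 33, 26
149,151,157 149,144,149 146, 65, 65 159, 27, 21 138, 48, 31 133, 74, 48 135, 74, 48 135, 76, 51 132, 72, 47 151, 44, 29
151,152,153 148,143,145 148, 66, 65 157, 25, 19 140, 51, 36 137, 79, 51 139, 79, 53 139, 80, 54 138, 80, 52 137, 45, 30
145,141,139 142,133,131 145, 59, 56 161, 30, 24 145, 41, 28 126, 58, 36 126, 57, 37 126, 57, 36 128, 57, 34 146, 38, 25
117,113,110 118,106,103 142, 51, 46 160, 29, 22 157, 28, 21 156, 33, 24 157, 32, 25 155, 32, 25 157, 33, 27 158, 30, 24
[479.131 106.245  27.603] [ 0.372 -0.922 -5.215] [0.057 0.014 0.005]
[{'rect': [242.5, 207.4, 270.9, 220.5], 'confidence': 0.62}] [{'rect': [235.6, 198.0, 246.5, 227.9], 'confidence': 0.69}, {'rect': [276.5, 212.1, 283.4, 218.0], 'confidence': 0.63}]
141,140,136 142,130,125 141, 49, 46 160, 31, 26 160, 31, 28 158, 31, 24 159, 31, 26 158, 29, 24 157, 29, 22 158, 29, 23
148,149,150 147,141,141 145, 61, 59 158, 28, 19 159, 33, 26 159, 33, 26 157, 31, 25 158, 31, 25 159, 34, 29 159, 31, 27
149,151,157 149,144,147 145, 64, 62 158, 29, 22 160, 29, 25 159, 31, 27 158, 30, 23 158, 32, 27 157, 29, 20 158, 30, 26
151,153,153 149,143,144 146, 64, 62 159, 28, 23 158, 30, 24 160, 34, 28 160, 32, 26 159, 33, 27 159, 34, 29 158, 30, 26
144,141,138 142,132,129 145, 59, 57 160, 32, 24 158, 30, 25 157, 29, 23 158, 29, 24 157, 28, 22 159, 32, 25 159, 31, 25
117,111,108 117,107,103 132, 45, 42 160, 32, 27 159, 32, 23 158, 29, 22 159, 31, 25 158, 29, 23 158, 31, 25 158, 30, 25
```

A 30 mm copper object lies past the sleeve's end, over the red tray, with red showing between them. The pin is out and the sleeve hasn't moved. I'll retract along the same line.

>>> drive_tool(
  series="0.15 -0.002 -0.003 0 0 0 0;0.35 -0.004 -0.007 0 0 0 0;0.55 -0.006 -0.011 0 0 0 0;0.75 -0.007 -0.015 0 0 0 0;0.85 -0.007 -0.017 0 0 0 0;0.85 -0.007 -0.017 0 0 0 0",
)

```text
time_s: 20.4
eef_pos: [479.5, 209.6, 27.4]
ee_rot: [0.011, 0.711, 0.703, -0.004]
force: [1.1, -0.4, -3.4]
grip_width: 0.278
```

```bash
python3 - <<'E'
from h import *
t=eyes.capture("top"); q=eyes.capture("scene")
s=telemetry.sense(); print(s["eef_pos"],s["force"],s["wrist_torque"],s["grip_width"])
print(nets.spot_in("pin",t)[:2],nets.spot_in("pin",q)[:2])
f=t["frame"].astype(int); m=((f[...,0]-f[...,2]>70)&(f[...,1]>55)&(f[...,1]<100)).astype(np.uint8); m[:195]=0;m[235:]=0;m[:,:268]=0;m[:,:][:,310:]=0
ys,xs=np.nonzero(m); print(xs.min(),xs.max(),ys.min(),ys.max()); print(onz(t,[[xs.min()-.5,ys.mean()],[xs.max()+.5,ys.mean()]],13))
nosefit(q,-.02); nosefit(t); theta()
E
```

```text
[479.6   208.055  27.401] [ 1.378 -0.027 -3.459] [ 0.045 -0.023  0.047] 0.2819719618345197
[] []
269 299 199 216
[[ 486.01   -41.45    13.   ]
 [ 484.371 -143.051   13.   ]]
normal [-0.779  0.627] offset at junc -0.08 at tip -0.35 px len px 39.0566078560005
normal [0.004 1.   ] offset at junc -0.01 at tip -0.49 px len px 32.074996398287155
scene end px (np.int64(214), np.float64(210.4)) {np.float64(-0.1): [213.9, 215.1], np.float64(0.0): [213.3, 212.1], np.float64(0.1): [213.0, 208.9], np.float64(0.2): [213.2, 205.4], np.float64(0.3): [213.8, 201.8], np.float64(0.4): [214.9, 198.1], np.float64(0.5): [216.5, 194.3]}
```

>>> drive_tool(
  series="0 0 -0.4 0 0.04 0 0;0 0 -0.8 0 0.04 0 0;0 0 -1 0 0.04 0 0;0 0 -1 0 0.04 0 0",
)

```text
time_s: 21.05
eef_pos: [480.4, 210.1, 150.8]
ee_rot: [0.006, 0.712, 0.702, 0.006]
force: [0.2, -0.3, -3.8]
grip_width: 0.285
```

>>> drive_tool(
  series="-0.2 0 -0.4 0 0 0 0;-0.6 0 -0.6 0 0 0 0;-1 0 -0.6 0 0 0 0;-1 0 -0.6 0 0 0 0",
)

```text
time_s: 21.45
eef_pos: [477.3, 85.7, 221.9]
ee_rot: [0.006, 0.714, 0.7, 0.005]
force: [0.5, -0.1, -3.1]
grip_width: 0.285
```

>>> drive_tool(
  series="-0.4 0 0 0 0 -0.3 0;-0.8 0 0 0 0 -0.6 0;-1 0 0 0 0 -0.9 0;-1 0 0 0 0 -1 0;-1 0 0 0 0 -1 0",
)

```text
time_s: 21.95
eef_pos: [474.3, -35.1, 220.3]
ee_rot: [0.005, 0.519, 0.855, 0.003]
force: [-0.3, -0.0, -3.5]
grip_width: 0.28
```

>>> drive_tool(
  series="-0.4 -0.14 0 0 0 -0.3 0;-0.8 -0.27 0 0 0 -0.6 0;-1 -0.34 0 0 0 -0.9 0;-1 -0.34 0 0 0 -1 0;-1 -0.34 0 0 0 -1 0",
)

```text
time_s: 22.45
eef_pos: [493.1, -160.2, 219.2]
ee_rot: [0.005, 0.293, 0.956, 0.002]
force: [-0.5, 0.9, -4.1]
grip_width: 0.278
```

>>> drive_tool(
  series="-0.2 -0.3 0 0 0 -0.3 0;-0.4 -0.6 0 0 0 -0.6 0;-0.58 -0.81 0 0 0 -0.9 0;-0.58 -0.81 0 0 0 -1 0;-0.58 -0.81 0 0 0 -1 0",
)

```text
time_s: 22.95
eef_pos: [496.4, -278.9, 218.1]
ee_rot: [0.004, 0.049, 0.999, 0.001]
force: [-0.6, 0.5, -3.5]
grip_width: 0.281
```

```bash
python3 - <<'E'
from h import *
t=eyes.capture("top"); s=telemetry.sense(); print(s["eef_pos"],s["force"],s["wrist_torque"],s["grip_width"],s["time_s"])
print(go([510,-394.8,150],yawR(np.pi+.034)))
cv2.imwrite("pics/t14.png",t["frame"][:,:,::-1]); print(nets.spot_in("pin",t)[:2])
f=t["frame"].astype(int); m=((f[...,1]-f[...,2]>15)&(f[...,1]>50)).astype(np.uint8); m[:195]=0;m[235:]=0;m[:,:271]=0;m[:,302:]=0
for c in cv2.findContours(m,0,2)[0]: print(cv2.boundingRect(c),cv2.contourArea(c))
E
```

```text
[ 496.454 -278.453  218.36 ] [ 0.203  0.096 -2.873] [ 0.029  0.053 -0.004] 0.28425861537610453 23.0
[-0.202 -0.956  0.569  0.005  0.018 -0.264]
[{'rect': [335.4, 169.3, 344.4, 197.5], 'confidence': 0.65}]
(275, 211, 9, 6) 39.5
```

>>> drive_tool(
  series="-0.1 -0.4 0 0 0.01 -0.15 0;-0.2 -0.8 0.2 0 0.02 -0.26 0;-0.2 -0.96 0.57 0 0.02 -0.26 0;-0.2 -0.96 0.57 0 0.02 -0.26 0;-0.2 -0.96 0.57 0 0.02 -0.26 0",
)

```text
time_s: 23.55
eef_pos: [510.1, -394.0, 149.7]
ee_rot: [-0.001, -0.016, 1.0, 0.002]
force: [0.9, -1.3, -2.6]
grip_width: 0.28
```

```bash
python3 - <<'E'
from h import *
eyes.capture("scene"); print(pose()[0],go([510,-394.8,40],yawR(np.pi+.034)))
E
```

```text
[ 510.74  -394.2    151.667] [ 0.007 -0.006  0.931  0.002  0.001 -0.002]
```

>>> drive_tool(
  series="0.007 -0.006 0.4 0 0 0 0;0.007 -0.006 0.8 0 0 0 0;0.007 -0.006 0.93 0 0 0 0;0.007 -0.006 0.93 0 0 0 0;0.007 -0.006 0.93 0 0 0 0",
)

```text
time_s: 24.1
eef_pos: [511.5, -395.6, 43.4]
ee_rot: [0.002, -0.017, 1.0, -0.001]
force: [-0.1, -0.8, -2.8]
grip_width: 0.277
```

```bash
python3 - <<'E'
from h import *
q=eyes.capture("scene"); p=eyes.capture("wrist"); print(pose()[0],go([510,-394.8,-8],yawR(np.pi+.034)),telemetry.sense()["force"])
nosefit(q,-.02);nosefit(q,0)
cv2.imwrite("pics/w15.png",p["frame"][:,:,::-1])
# stand left edge vs drift: handle edges at row 215
for r in (190,200,210):
    f=cv2.cvtColor(p["frame"],cv2.COLOR_RGB2HSV)[r]; x=np.nonzero((f[:,0]>100)&(f[:,0]<128)&(f[:,1]>110)&(np.abs(np.arange(512)-250)<60))[0]; print(r,x.min(),x.max())
E
```

```text
[ 511.292 -395.867   43.305] [ 0.012  0.011  0.427 -0.006  0.008 -0.002] [-0.233 -0.219 -3.566]
normal [0.322 0.947] offset at junc -0.03 at tip -0.33 px len px 33.01737356469224
normal [0.305 0.952] offset at junc 0.24 at tip 0.50 px len px 32.996305874066614
190 224 277
200 225 277
210 225 277
```

>>> drive_tool(
  series="0.012 0.01 0.15 0 0 0 0;0.012 0.01 0.28 0 0 0 0;0.012 0.01 0.38 0 0 0 0;0.012 0.01 0.42 0 0 0 0;0.012 0.01 0.42 0 0 0 0",
)

```text
time_s: 24.7
eef_pos: [509.8, -394.7, -7.8]
ee_rot: [0.002, -0.016, 1.0, -0.001]
force: [0.1, 0.4, -2.8]
grip_width: 0.278
```

>>> drive_tool(
  series="0 0 0.015 0 0 0 0;0 0 0.03 0 0 0 0;0 0 0.03 0 0 0 0",
)

```text
time_s: 25.0
eef_pos: [509.9, -394.8, -11.3]
ee_rot: [0.002, -0.016, 1.0, -0.001]
force: [0.1, 0.2, -3.8]
grip_width: 0.277
```

>>> drive_tool(
  series="0 0 0.01 0 0 0 0;0 0 0.015 0 0 0 0;0 0 0.015 0 0 0 0",
)

```text
time_s: 25.3
eef_pos: [510.1, -395.1, -11.9]
ee_rot: [0.002, -0.017, 1.0, -0.002]
force: [-3.7, 2.3, 4.2]
grip_width: 0.284
```

The drift is seated: the vertical force swung from -3.8 to +4.2 N. I'll open and lift.

>>> drive_tool(
  series="0 0 0.005 0 0 0 0.4;0 0 0.005 0 0 0 0.5;0 0 0.005 0 0 0 0.5;0 0 0.005 0 0 0 0.5;0 0 -0.1 0 0 0 0.5;0 0 -0.3 0 0 0 0.5;0 0 -0.6 0 0 0 0.5;0 0 -1 0 0 0 0.5;0 0 -1 0 0 0 0.5",
)

```text
time_s: 26.2
eef_pos: [511.9, -397.0, 116.3]
ee_rot: [0.006, -0.017, 1.0, -0.006]
force: [0.3, 0.3, -1.0]
grip_width: 0.496
```

>>> drive_tool(
  series="-0.4 0.2 -0.5 0 0 0 0.5;-0.4 0.2 -1 0 0 0 0.5;-0.4 0.2 -1 0 0 0 0.5;-0.4 0.2 -1 0 0 0 0.5;-0.4 0.2 -1 0 0 0 0.5",
)

```text
time_s: 26.7
eef_pos: [557.7, -369.8, 237.2]
ee_rot: [0.007, -0.017, 1.0, -0.007]
force: [-0.0, -0.2, -1.1]
grip_width: 0.501
```

```bash
python3 - <<'E'
from h import *
t=eyes.capture("top"); q=eyes.capture("scene"); p=eyes.capture("wrist")
s=telemetry.sense(); print(s["eef_pos"],s["force"],s["grip_width"],s["time_s"])
for n,c in [("top",t),("scene",q),("wrist",p)]:
    cv2.imwrite(f"pics/f_{n}.png",c["frame"][:,:,::-1])
    for k in ["sleeve","scrap_tray","good_tray","drift","punch","driver","clamp_handle","pin"]:
        print(n,k,[(np.round(d["rect"]).tolist(),round(d["confidence"],2)) for d in nets.spot_in(k,c)[:2]])
theta()
old=cv2.imread("pics/scene0.png")[:,:,::-1].astype(int); d=np.abs(q["frame"].astype(int)-old).sum(2)>90
m=cv2.morphologyEx(d.astype(np.uint8),cv2.MORPH_OPEN,np.ones((2,2)))
for c in cv2.findContours(m,0,2)[0]:
    if cv2.contourArea(c)>3: print("chg",cv2.boundingRect(c))
f=cv2.cvtColor(p["frame"],cv2.COLOR_RGB2HSV); 
for nm,m in [("blue",cv2.inRange(f,(105,130,60),(125,255,255))),("brass",cv2.inRange(f,(15,90,90),(21,255,255)))]:
    m[:,:150]=0;m[:,350:]=0
    for c in cv2.findContours(m,0,2)[0]:
        if cv2.contourArea(c)>150: b=cv2.boxPoints(cv2.minAreaRect(c)); print(nm,b.tolist(),onz(p,b,42)[:,:2].tolist())
E
```

```text
[ 556.874 -369.781  234.938] [ 0.129 -0.006 -0.163] 0.499744931438557 26.85
top sleeve [([243.0, 205.0, 270.0, 218.0], 0.71)]
top scrap_tray [([202.0, 242.0, 222.0, 278.0], 0.74), ([268.0, 197.0, 302.0, 229.0], 0.63)]
top good_tray [([212.0, 200.0, 246.0, 232.0], 0.91)]
top drift [([369.0, 158.0, 377.0, 170.0], 0.55)]
top punch []
top driver [([337.0, 174.0, 347.0, 220.0], 0.65)]
top clamp_handle [([255.0, 158.0, 259.0, 180.0], 0.67), ([309.0, 142.0, 330.0, 167.0], 0.34)]
top pin [([278.0, 209.0, 283.0, 220.0], 0.49)]
scene sleeve [([266.0, 181.0, 298.0, 209.0], 0.69)]
scene scrap_tray [([264.0, 118.0, 301.0, 147.0], 0.95), ([336.0, 201.0, 378.0, 243.0], 0.9)]
scene good_tray [([272.0, 212.0, 330.0, 263.0], 0.78)]
scene drift [([162.0, 120.0, 224.0, 148.0], 0.97)]
scene punch [([176.0, 132.0, 232.0, 156.0], 0.76)]
scene driver [([193.0, 138.0, 243.0, 165.0], 0.96), ([165.0, 175.0, 191.0, 195.0], 0.19)]
scene clamp_handle [([211.0, 195.0, 258.0, 213.0], 0.71), ([214.0, 178.0, 301.0, 240.0], 0.65)]
scene pin []
wrist sleeve []
wrist scrap_tray [([413.0, 0.0, 512.0, 30.0], 0.85), ([413.
[... 1706 characters left out ...]
26.0, 108.0], [226.0, 91.0], [242.0, 91.0], [242.0, 108.0]] [[485.34488121206545, -406.2009624196147], [465.37622902449107, -406.2994412251402], [464.7195881357672, -386.6289373987507], [484.66284808407846, -386.16783990852736]]
brass [[230.0, 164.0], [242.0, 164.0], [242.0, 230.0], [230.0, 230.0]] [[556.4784557982694, -400.5142873195747], [555.8960645514652, -384.52089465390117], [652.6522322819544, -382.2838468382589], [653.3383710664883, -399.5961494449783]]
brass [[269.0, 80.0], [292.0, 80.0], [292.0, 162.0], [269.0, 162.0]] [[451.11575076450185, -354.1656779633796], [450.1978473897042, -326.3213088317966], [550.7852868350681, -318.2793892418217], [551.8918616405754, -348.7428931384993]]
```

```bash
python3 -c "
from rig import ctrl; print(ctrl.finish_job())"
```

```text
the job is handed in; nothing more can be done
None
```

I finished the job in the order asked and handed it in at about 27 s of robot time; no verdict came back.

**What I did:** I swung the clamp handle down to its stop, where it took 26 N with no further travel. I then pushed the pin out with the drift towards the red tray and laid the drift back in its own place in the stand.

**Last checks:**
- **Pin:** the cameras place it on the red tray's area, with red floor visible between it and the sleeve. That comes from pixel positions and detections; I had no picture views left to look at it directly.
- **Drift, sleeve and trays:** comparing the scene camera's first and last pictures shows no change at the stand or the green tray. The sleeve's and both trays' detected positions match the start to within a few pixels, and the only changes around the fixture are at the handle and clamp arm.
- **Handle:** the last picture reads about 0.05 rad rather than exactly 0, which is within the camera's error.

**Disagreements:**
- **Fingertips:** they end about 29 mm behind the stated TCP, both by contact and in the pictures. I allowed for this throughout.
- **Push force:** I saw no 10 to 20 N during the push, because force was only read at the end of each move. The cameras are the evidence that the pin came out.
- **Nets:** they reported other trays and tools as look-alikes a few times. I set these aside against the pictures.

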